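# Stock the spanner rail from the tool case

## Robot

A 6-joint arm with a two-finger parallel gripper is mounted at the origin on the work surface. World frame = base frame: x ahead of the robot, y to its left, z up, the work surface at z = 0. Lengths are in m, angles in rad, forces in N, time in s.
With the tool pointing down it reaches from about 0.325 to 0.85 m from the base axis. Payload 4.4 kg.
Tool frame: the origin (TCP) lies between the finger pads; the fingertips stand 22 mm ahead of it and the grasp point (between the pads) lies 3 mm ahead of it (r.tip_extent is the distance from the TCP to the fingertips, in m); z points along the fingers, y is the line along which they close (so a half turn about z gives the same grasp; the last joint's range is limited). The gripper opens to 94 mm and grips with 3 to 60 N. Pads are 16 mm wide; open, the fingers measure 119 mm over their backs; the gripper's body (75 mm by 177 mm) begins 78 mm behind the grasp point.
Start: joints at [0.992, 0.207, 1.542, -0, 1.393, -0.15], TCP at [0.239, 0.523, 0.227] pointing down, gripper open.
Joint ranges: [-2.73, 2.73], [-0.86, 2.22], [0.23, 2.46], [-1.11, 4.25], [0.08, 2.63], [-2.82, 2.82]. Speed limits (rad/s): [2.79, 2.79, 3.14, 3.14, 3.14, 3.14].

## Interface

Orientations are given as a unit quaternion [x, y, z, w].
In Python, from plant import r gives the robot as it stands. The module is installed in compiled form; this text tells all that it offers.
- The arm moves only by the shell command python3 -m crank 'ROWS' [FORCE]. ROWS is a JSON object of lists of equal length, an entry for each row: "offset": the shift along the tool's x, y, z each as a share of 1 m, from -1 to 1, a list of three; "twist": the turn, a rotation vector about the tool's x, y, z each as a share of 180 degrees, from -1 to 1, a list of three; "hand": the finger opening in mm, from 0 to 94. A call has exactly 8 rows; each row is the pose to reach, as a shift and turn from the pose commanded when the call began, along the tool's axes at that moment, turning the shorter way round; what a row does not reach only later rows make up. A row lasts 1/10 s, in which the tool goes at most 50 mm and 8.59 degrees, less where a joint would pass 70% of its speed; a pose out of reach is approached as far as the arm can. A call with a number of a shift or a turn outside -1 to 1 is refused whole. A call with a gripper value outside its range is refused whole. The fingers move at their own pace and stop on an object; FORCE is the grip in N (left out, the last holds). Time passes only in rows, so rows that repeat a pose let the fingers close, or fill a call up. It gives the time, the measured TCP pose, the force, the opening and the grip force at its end, in the units of the state.
- r.get_obs(): the state, without advancing time (a new reading comes with each control period).
- r.snapshot(name): name is "scene" or "top"; returns a dict with "frame" (400x640x3 uint8, red, green, blue), "range_z" (400x640 float32, m along the optical axis (not along the pixel's ray), 0 where there is no reading), "fx", "fy", "cx", "cy" (pixels), "rvec" (rotation vector, rad) and "tvec" (3), from world to camera coordinates, as OpenCV has them. Camera axes: x right, y down, z forward; pixel columns grow to the right and rows downward; lengths in m; the calibration is good to about 2 mm. A picture is of the moment at which its call begins.
- r.job_done(): hands the job in; it is judged then, once.
The state is a dict: "time": time; "joint_pos": joint angles; "qvel": joint speeds; "joint_torque": joint torques, N m; "tool_pos": TCP position; "eef_rot": TCP orientation; "force": force on the tool from outside, world axes, zero at the start; "moment": the same for the moment, N m; "finger_gap": opening from 0.0 (shut) to 1.0 (fully open); "grasp_force": force on a finger pad.
Only numpy, scipy, OpenCV 4.12 (cv2) and the standard library are available. Lean on these libraries where they do the work, as an engineer would, in place of code of your own. Each camera call takes 0.05 s, during which the arm holds its last target. There are 200 camera calls.

## Task

Set out the spanners for sale: swing the case's latch lever well clear, open the lid until it stands upright or further, and hang every spanner in the case by its eye on the display rail, each hanging freely on a peg of its own. Then shut the lid fully and swing the latch back home over it, without disturbing the other goods on the counter or forcing the lid against the latch.

Things in the scene. Friction and masses are not known exactly. Their poses are not given: they have to be found in the camera images.
- case: shallow blue tool case, fixed to the counter, 270 x 194 mm. Origin: centre of its underside. The lid's hinge runs along its +y side, parallel to its x axis, at y = +97 mm, 40 mm above the counter; latch and lid handle are on its -y side. Inner floor 35 mm above the counter, rim 40 mm. The latch's upright pivot is at x = +100, y = -108 mm.
- lid (a joint): clear lid in an aluminium frame, 270 x 194 mm, top at 63 mm when closed. 0 = closed; grows as the -y edge swings up and over to +y, to 1.85 rad at most. Stiff hinge (0.3 N m): it stays where it is left, so bring it right down to close. Opening takes about 3 N at the bar.
- lid_bar (a point): middle of the lid's bar handle: dark round bar 10 mm thick, 70 mm long, parallel to the case's x axis, 35 mm clear of the lid's -y edge, 50 mm above the counter when closed and 229 mm from the hinge line. It can be pinched from above, a finger either side along y, and turns between the fingers as the lid swings.
- latch (a joint): flat steel lever lying over a lip of the lid, holding it shut. 0 = home over the lip, along the case's -x (starts within 0.1 of it); swings about its upright pivot outward over the case's -y side (counter-clockwise from above), to 1.7 rad at most; it clears the lip beyond about 0.8 rad. Stays where it is left (0.05 N m).
- latch_knob (a point): on the latch lever's upright black knob, 12 mm thick, 65 mm from the pivot; the point is 78 mm above the counter, the knob's top 90 mm, its foot (the lever's top) 56 mm.
- peg0 (a point): middle of peg 0 of 4: round steel pin 6 mm thick, its free part 55 mm, leaning at 45 degrees out of the rail's front: tip 19.5 mm before (-x) and 19.5 mm above this point, foot as far behind and below. Axes: y along the fixed rail (peg 0 at its +y end, pegs 70 mm apart), x into it. Rail: bar 300 mm long, 135 to 165 mm up, on two posts with a 10 mm foot plate.
- peg1 (a point): middle of peg 1 of 4: round steel pin 6 mm thick, its free part 55 mm, leaning at 45 degrees out of the rail's front: tip 19.5 mm before (-x) and 19.5 mm above this point, foot as far behind and below. Axes: y along the fixed rail (peg 0 at its +y end, pegs 70 mm apart), x into it. Rail: bar 300 mm long, 135 to 165 mm up, on two posts with a 10 mm foot plate.
- peg2 (a point): middle of peg 2 of 4: round steel pin 6 mm thick, its free part 55 mm, leaning at 45 degrees out of the rail's front: tip 19.5 mm before (-x) and 19.5 mm above this point, foot as far behind and below. Axes: y along the fixed rail (peg 0 at its +y end, pegs 70 mm apart), x into it. Rail: bar 300 mm long, 135 to 165 mm up, on two posts with a 10 mm foot plate.
- peg3 (a point): middle of peg 3 of 4: round steel pin 6 mm thick, its free part 55 mm, leaning at 45 degrees out of the rail's front: tip 19.5 mm before (-x) and 19.5 mm above this point, foot as far behind and below. Axes: y along the fixed rail (peg 0 at its +y end, pegs 70 mm apart), x into it. Rail: bar 300 mm long, 135 to 165 mm up, on two posts with a 10 mm foot plate.
- spanner0: one of up to four like spanners lying flat in the case (some may be absent), 119 mm long, about 60 g: black grip 83 x 16 x 14 mm along its x, from 45 mm behind the origin to 38 mm before it, and a flat steel eye at its +x end. Origin: underside of the grip, near the centre of mass; z up at the start. Eyes point to either side of the case.
- eye0 (a point): centre of spanner 0's eye: steel ring 39 mm outside, 24 mm hole, 6 mm thick, 55 mm ahead of its origin along its x, flush with its underside (3 mm above it). Held level, the eye can be lowered over a peg's tip and on down along the peg; let go there, the grip swings down and the spanner hangs.
- spanner1: one of up to four like spanners lying flat in the case (some may be absent), 119 mm long, about 60 g: black grip 83 x 16 x 14 mm along its x, from 45 mm behind the origin to 38 mm before it, and a flat steel eye at its +x end. Origin: underside of the grip, near the centre of mass; z up at the start. Eyes point to either side of the case.
- eye1 (a point): centre of spanner 1's eye: steel ring 39 mm outside, 24 mm hole, 6 mm thick, 55 mm ahead of its origin along its x, flush with its underside (3 mm above it). Held level, the eye can be lowered over a peg's tip and on down along the peg; let go there, the grip swings down and the spanner hangs.
- spanner2: one of up to four like spanners lying flat in the case (some may be absent), 119 mm long, about 60 g: black grip 83 x 16 x 14 mm along its x, from 45 mm behind the origin to 38 mm before it, and a flat steel eye at its +x end. Origin: underside of the grip, near the centre of mass; z up at the start. Eyes point to either side of the case.
- eye2 (a point): centre of spanner 2's eye: steel ring 39 mm outside, 24 mm hole, 6 mm thick, 55 mm ahead of its origin along its x, flush with its underside (3 mm above it). Held level, the eye can be lowered over a peg's tip and on down along the peg; let go there, the grip swings down and the spanner hangs.
- spanner3: one of up to four like spanners lying flat in the case (some may be absent), 119 mm long, about 60 g: black grip 83 x 16 x 14 mm along its x, from 45 mm behind the origin to 38 mm before it, and a flat steel eye at its +x end. Origin: underside of the grip, near the centre of mass; z up at the start. Eyes point to either side of the case.
- eye3 (a point): centre of spanner 3's eye: steel ring 39 mm outside, 24 mm hole, 6 mm thick, 55 mm ahead of its origin along its x, flush with its underside (3 mm above it). Held level, the eye can be lowered over a peg's tip and on down along the peg; let go there, the grip swings down and the spanner hangs.
- dish: blue bowl 130 mm wide, origin under its middle (its own frame); a bystander, leave alone.
- jar: small glass jar 48 mm wide, 60 mm high, origin under its middle (its own frame); a bystander, leave alone.
- spool: copper wire spool 56 mm wide, 40 mm high, origin under its middle (its own frame); a bystander, leave alone.
- tape: yellow tape roll 70 mm wide, 20 mm high, origin under its middle (its own frame); a bystander, leave alone.
- carton: cardboard box 60 x 90 x 35 mm, origin under its middle (its own frame); a bystander, leave alone.
- screwdriver: screwdriver lying on the counter, origin under its middle (its own frame); a bystander, leave alone.
- capacitor: aluminium can 44 mm wide, 75 mm high, origin under its middle (its own frame); a bystander, leave alone.

How it is judged:
By the outcome, as a careful person would: the job done as asked, in the order asked, and still so for the second after the job is handed in, with the robot touching nothing.
Of spanner0, spanner1, spanner2, spanner3 only 2 to 4 are there at a start; the rules pass over those that are not, and their reading is None.
At some moment in a run one of spanner0, spanner1, spanner2, spanner3 may be knocked a few centimetres aside while the robot is not near it.
It also fails if it takes over 210 s, if anything falls off the work surface, if the arm or the gripper's body presses on something with over 40 N, if the wrist force passes 120 N, or if a joint passes its speed limit or range.

## Working session

There is one attempt and no reset: what is moved stays moved. The work goes in short steps, Python scripts to look and compute and a shell command to move; the robot and the scene stay as the last step left them, time stands still between calls to the robot, and variables do not carry over. Pictures are saved under pics/ and viewed, at most 14 in all, crops included, and the job is handed in when it is done.

```bash
mkdir -p pics
cat > h.py <<'E'
import numpy as np, cv2, json
from plant import r
from scipy.spatial.transform import Rotation as R
def snap(n):
    s=r.snapshot(n); s['R']=cv2.Rodrigues(np.array(s['rvec'],float))[0]; s['t']=np.array(s['tvec'],float).ravel(); return s
def ray(s,u,v):
    d=s['R'].T@np.array([(u-s['cx'])/s['fx'],(v-s['cy'])/s['fy'],1.]); return -s['R'].T@s['t'],d
def plane(s,u,v,z):
    o,d=ray(s,u,v); return o+d*(z-o[2])/d[2]
def cloud(s):
    v,u=np.mgrid[:400,:640]; Z=s['range_z']; P=np.stack([(u-s['cx'])/s['fx']*Z,(v-s['cy'])/s['fy']*Z,Z],-1)
    return (P-s['t'])@s['R']
def pix(s,P):
    c=s['R']@np.array(P)+s['t']; return s['fx']*c[0]/c[2]+s['cx'],s['fy']*c[1]/c[2]+s['cy']
def save(s,name): cv2.imwrite('pics/'+name,s['frame'][:,:,::-1])
def st():
    o=r.get_obs(); print('t',round(o['time'],2),'pos',np.round(o['tool_pos'],4),'F',np.round(o['force'],1),'gap',round(o['finger_gap']*94,1),'g',o['grasp_force'],'q',np.round(o['joint_pos'],2))
    T=R.from_quat(o['eef_rot']).as_matrix(); print(np.round(T,3).tolist()); return o,T
E
python3 - <<'E'
from h import *
for n in('scene','top'):
    s=snap(n); save(s,n+'0.png'); print(n,s['fx'],s['cx'],s['cy'],np.round(-s['R'].T@s['t'],3),np.round(s['R'],2).tolist(), (s['range_z']>0).mean())
st()
E
```

```text
scene 486.0457951848793 316.72692973448454 195.36489704486715 [1.123 0.328 1.179] [[-0.49, 0.87, -0.0], [0.74, 0.41, -0.53], [-0.46, -0.26, -0.85]] 0.99630078125
top 478.45904332262825 309.31506737254597 199.04655368992175 [ 0.333 -0.014  1.544] [[-0.0, -1.0, -0.01], [-0.99, 0.01, -0.15], [0.15, 0.01, -0.99]] 0.9962265625
t 0.1 pos [0.2387 0.5224 0.2264] F [ 0.6 -0.6 -0.5] gap 93.7 g 0.0 q [ 0.99  0.21  1.54 -0.    1.39 -0.15]
[[-0.909, 0.416, -0.001], [0.416, 0.909, -0.002], [0.0, -0.002, -1.0]]
```

View pics/top0.png

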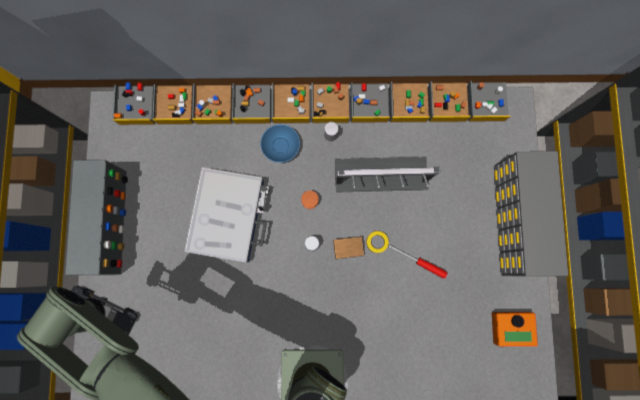

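View pics/scene0.png

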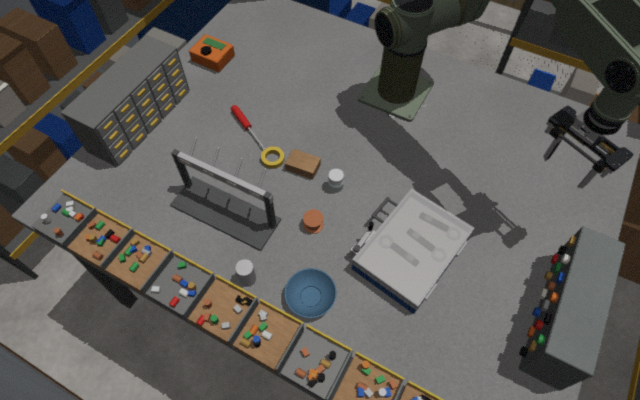

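The top view shows the case at about (225,215) with three spanners visible through the lid. The latch is near (264,195), the bar near (264,232), and the rail spans about (337–437,172). Next I measure them.

Run:
```python
from h import *
s=snap('top'); np.savez('top0.npz',f=s['frame'],z=s['range_z'])
C=cloud(s); H=C[...,2]
m=((H>.054)&(H<.072)).astype(np.uint8); m[:, :170]=0; m[:,262:]=0; m[:150]=0;m[270:]=0
cs,_=cv2.findContours(m,0,1); c=max(cs,key=cv2.contourArea); b=cv2.minAreaRect(c); print(b)
bp=[plane(s,*p,.063) for p in cv2.boxPoints(b)]; print(np.round(bp,4))
P=C[m>0]; print('H',np.percentile(P[:,2],[5,50,95]))
rc=cv2.minAreaRect(np.float32(P[:,:2])*1000); print('lid rect from cloud',rc)
# rail
m2=((H>.15)&(H<.18)).astype(np.uint8); m2[:,:325]=0;m2[:,450:]=0;m2[:150]=0;m2[200:]=0
Q=C[m2>0]; print('rail',len(Q),cv2.minAreaRect(np.float32(Q[:,:2])*1000),np.percentile(Q[:,2],[5,50,95]))
print(np.round(H[185:245:3,255:275:2]*1000).astype(int))
a=cv2.resize(s['frame'][155:275,175:290],None,fx=6,fy=5.0,interpolation=2)[...,::-1]; a=cv2.resize(s['frame'][160:270,180:285],(735,590)[0:2],interpolation=2)[...,::-1]
cv2.imwrite('pics/c1.png',cv2.convertScaleAbs(a))
cv2.imwrite('pics/r1.png',cv2.resize(s['frame'][150:205,325:450],(800,352),interpolation=2)[...,::-1])
```

```text
((228.41714477539062, 215.4001007080078), (74.56935119628906, 86.36865997314453), 9.727579116821289)
[[0.4    0.3942 0.063 ]
 [0.6689 0.3571 0.063 ]
 [0.6263 0.123  0.063 ]
 [0.3602 0.1661 0.063 ]]
H [0.05816047 0.06381312 0.06896957]
lid rect from cloud ((513.9259643554688, 258.9504699707031), (230.8550567626953, 272.43853759765625), 80.7664794921875)
rail 715 ((611.01806640625, -227.32774353027344), (49.86875915527344, 296.1087951660156), 1.046475887298584) [0.15332858 0.16454211 0.17104759]
[[ 69  62  58  45   3  -2   1   4   4   1]
 [ 66  64  63  57  58  66  51   2  -2  -1]
 [ 67  63  65  45  56  57  48  22   4   3]
 [ 66  59  54  57  54  28  43   7   1   2]
 [ 64  69  42  57  55   6   2 -10   4   2]
 [ 64  69  43  52  62  47   5  -4  -7   2]
 [ 63  64  45  60  57   9   3   2   2  -7]
 [ 70  46  53  54  58  -3   4   1   0   5]
 [ 61  48  87  89  53   4   6   2  -5   3]
 [ 61  47  50  45  44   4   2   4  -5  -5]
 [ 56   8   7  -1  -1  -5   0   0  -5  -2]
 [ 44   1  -7  -5  -2   2   2   9  -1   1]
 [ 51  54   1   3   4  -1   4   0  -5   6]
 [ 19   1  -7  52  60  55  -3  -1   0   1]
 [ -1   3  -1   1  59  58   4   4   6  -2]
 [ -2   6  -7   7  50  55   2   7  -3  -3]
 [ -1  -6   1   7  61   4  -8  13   1   0]
 [  4   0   4  54  58  -2  -5  -1   4  -8]
 [  0   0   0  59  51   1   0  -7  -6  -1]
 [ -3  -1  -2  53  50  -6   0   2   1   4]]
```

View pics/c1.png

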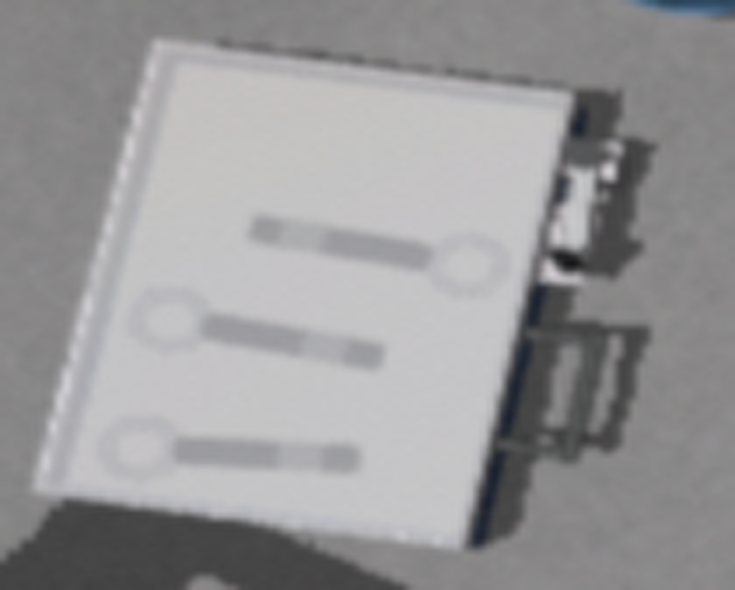

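View pics/r1.png

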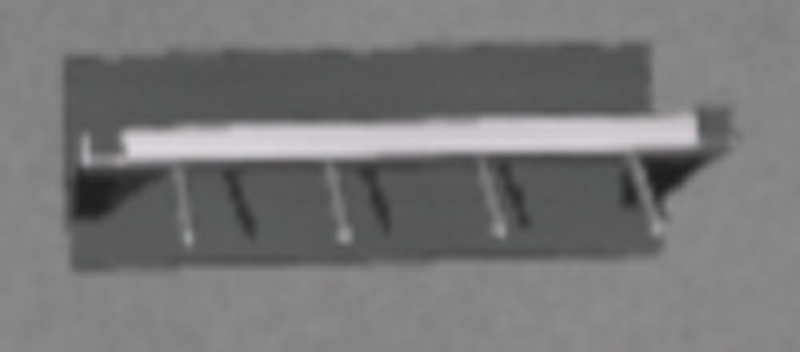

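In the crop, the lid corners are at top-view pixels (202,168), (262,177), (247,262) and (185,251), and the knob top is at (261.4,208.8). The peg tips are at (354.4,187.5), (378.9,187.2), (403.1,186.4) and (427.7,186.4).

Run:
```python
from h import *
s=snap('top'); c=snap('scene')
print(np.round(-s['R'].T@s['t'],3))
L=np.array([plane(s,*p,.063) for p in [(202.4,167.8),(262.1,177.2),(247.1,262.2),(185.4,251.4)]])[:,:2]
print('lid',L.round(4),[np.linalg.norm(L[i]-L[i-1]).round(3) for i in range(4)],L.mean(0))
print('knob',plane(s,261.4,208.8,.09))
for z in(.17,.18,.189,.2):print(z,[plane(s,*p,z)[:2].round(4).tolist() for p in [(354.4,187.5),(378.9,187.2),(403.1,186.4),(427.7,186.4)]])
cv2.imwrite('pics/s1.png',cv2.resize(c['frame'][120:240,150:300],(750,600),interpolation=2)[...,::-1])
cv2.imwrite('pics/s2.png',cv2.resize(c['frame'][180:315,335:485],(666,600),interpolation=2)[...,::-1])
print(s['fx'],s['fy'],c['fy'])
```

```text
[ 0.333 -0.014  1.544]
lid [[0.6647 0.3461]
 [0.6328 0.1559]
 [0.3666 0.1994]
 [0.4008 0.3911]] [np.float64(0.268), np.float64(0.193), np.float64(0.27), np.float64(0.195)] [0.51623032 0.27309704]
knob [0.52844488 0.1539187  0.09      ]
0.17 [[0.5784, -0.1261], [0.5788, -0.1973], [0.5806, -0.2677], [0.5801, -0.339]]
0.18 [[0.5767, -0.1252], [0.577, -0.196], [0.5788, -0.2658], [0.5783, -0.3366]]
0.189 [[0.5751, -0.1245], [0.5754, -0.1948], [0.5772, -0.2642], [0.5767, -0.3345]]
0.2 [[0.5731, -0.1236], [0.5734, -0.1933], [0.5752, -0.2621], [0.5747, -0.3319]]
478.45904332262825 478.45904332262825 486.0457951848793
```

View pics/s1.png

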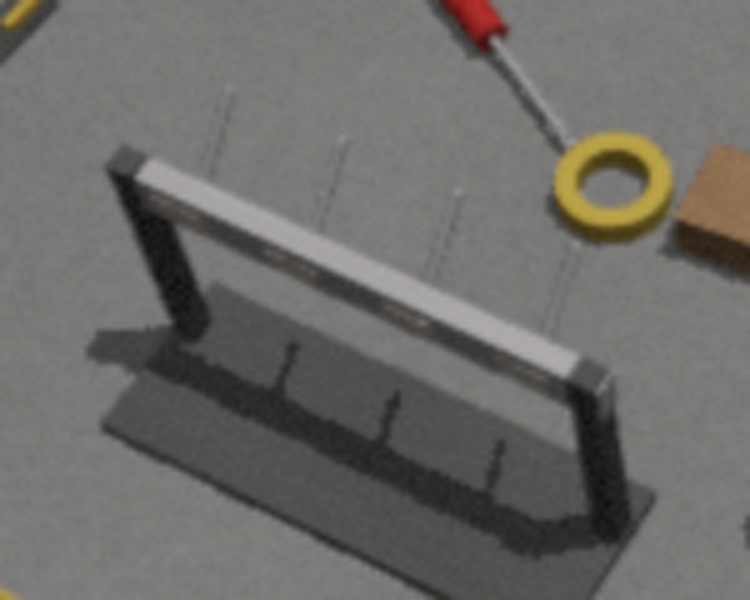

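View pics/s2.png

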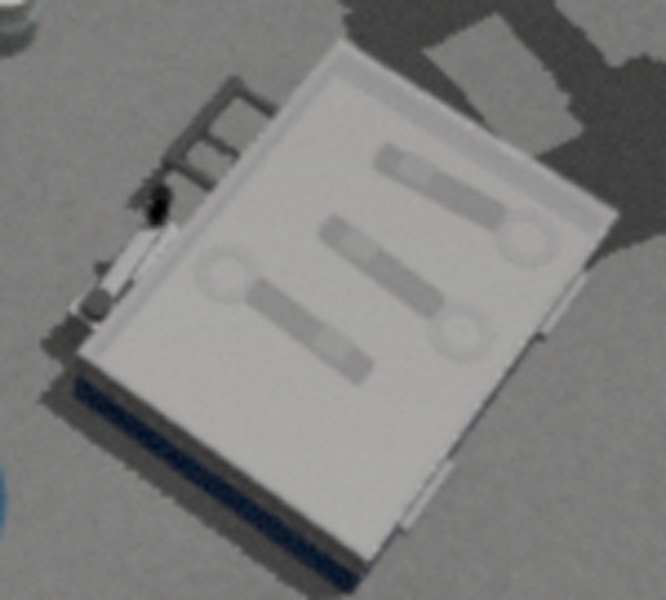

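```bash
cat >> h.py <<'E'
YAW=np.deg2rad(-9.3); CX,CY=.5162,.2731
def case(x,y,z=0): # mm -> world
    c,s_=np.cos(YAW),np.sin(YAW); return np.array([CX+(c*x-s_*y)/1e3,CY+(s_*x+c*y)/1e3,z/1e3])
def tocase(p):
    c,s_=np.cos(YAW),np.sin(YAW); d=(np.array(p)[:2]-[CX,CY])*1e3; return np.array([c*d[0]+s_*d[1],-s_*d[0]+c*d[1]])
def down(a): # tool down with tool y axis at world angle a deg
    a=np.deg2rad(a); y=np.array([np.cos(a),np.sin(a),0]); z=np.array([0,0,-1.]); return np.stack([np.cross(y,z),y,z],1)
def tri(s,p,c,q):
    o1,d1=ray(s,*p);o2,d2=ray(c,*q); A=np.stack([d1,-d2],1); k=np.linalg.lstsq(A,o2-o1,rcond=None)[0]; a=o1+k[0]*d1;b=o2+k[1]*d2; return (a+b)/2,np.linalg.norm(a-b)
def plan(targets):
    o=r.get_obs(); T=R.from_quat(o['eef_rot']).as_matrix(); p=np.array(o['tool_pos'])
    for P,D in targets:
        D=T if D is None else D
        print('off',(T.T@(np.array(P)-p)).round(4).tolist(),'twist',(R.from_matrix(T.T@D).as_rotvec()/np.pi).round(4).tolist())
E
python3 - <<'E'
from h import *
s=snap('top'); c=snap('scene')
for p,q in zip([(354.4,187.5),(378.9,187.2),(403.1,186.4),(427.7,186.4)],[(265,169),(241.6,158.2),(218.8,147.8),(196.2,138)]):
    X,e=tri(s,p,c,q);print('peg',X.round(4),round(e,4))
X,e=tri(s,(261.4,208.8),c,(335+157/4.44,180+192/4.44));print('knob',X,e,tocase(X))
print('knob pl',tocase(plane(s,261.4,208.8,.09)),'bar',[tocase(plane(s,*p,.055)).round(1) for p in[(265,222.5),(262,244.8)]])
# scene: lid corners cross-check
for q in [(345,40),(617,215),(367,560),(82,355)]: print('sc lid',tocase(plane(c,335+q[0]/4.44,180+q[1]/4.44,.063)).round(1))
st()
k=case(35,-108)
plan([((*plane(s,261.4,208.8,.09)[:2],.22),down(80.7)),((*plane(s,261.4,208.8,.09)[:2],.22),down(-99.3))])
E
```

```text
peg [ 0.5755 -0.1247  0.1866] 0.0
peg [ 0.5758 -0.1949  0.1861] 0.0006
peg [ 0.5773 -0.264   0.1872] 0.0011
peg [ 0.5775 -0.3356  0.184 ] 0.0002
knob [0.52972644 0.15507431 0.08033745] 9.067608987970605e-05 [  32.42204997 -114.28840075]
knob pl [  31.34408587 -115.63592876] bar [array([  -5.5, -129.5]), array([ -75.6, -132.1])]
sc lid [-135.4  -88.9]
sc lid [-130.6  101.4]
sc lid [137.7  97.9]
sc lid [135.5 -91.6]
t 0.35 pos [0.239  0.5228 0.2272] F [-0.3  0.1 -0.2] gap 94.3 g 0.0 q [ 0.99  0.21  1.54  0.    1.39 -0.15]
[[-0.909, 0.416, -0.0], [0.416, 0.909, -0.0], [0.0, -0.001, -1.0]]
off [-0.4166, -0.2151, 0.0072] twist [-0.0002, -0.0001, -0.0848]
off [-0.4166, -0.2151, 0.0072] twist [-0.0001, 0.0002, 0.9152]
```

```bash
python3 -m crank '{"offset":[[-0.417,-0.215,0.007],[-0.417,-0.215,0.007],[-0.417,-0.215,0.007],[-0.417,-0.215,0.007],[-0.417,-0.215,0.007],[-0.417,-0.215,0.007],[-0.417,-0.215,0.007],[-0.417,-0.215,0.007]],"twist":[[0,0,-0.085],[0,0,-0.085],[0,0,-0.085],[0,0,-0.085],[0,0,-0.085],[0,0,-0.085],[0,0,-0.085],[0,0,-0.085]],"hand":[40,40,40,40,40,40,40,40]}' 10
python3 - <<'E'
from h import *
st(); plan([((.529,.1545,.15),down(80.7)),((.529,.1545,.09),down(80.7))])
E
```

```text
time: 1.15
tool_pos: [0.4851, 0.2094, 0.2218]
eef_rot: [0.081, 0.997, 0.0, 0.0]
force: [0.9, 0.5, -0.1]
finger_gap: 0.424
grasp_force: 0.0
t 1.15 pos [0.4851 0.2094 0.2218] F [ 0.9  0.5 -0.1] gap 39.8 g 0.0 q [ 0.24  0.11  1.66  0.    1.37 -1.17]
[[-0.987, 0.161, 0.001], [0.161, 0.987, 0.0], [-0.001, 0.0, -1.0]]
off [-0.0521, -0.0471, 0.0718] twist [0.0002, 0.0002, 0.0001]
off [-0.0521, -0.0472, 0.1318] twist [0.0002, 0.0002, 0.0001]
```

```bash
python3 -m crank '{"offset":[[-0.052,-0.047,0.05],[-0.052,-0.047,0.05],[-0.052,-0.047,0.05],[-0.052,-0.047,0.1],[-0.052,-0.047,0.1],[-0.052,-0.047,0.1],[-0.052,-0.047,0.1],[-0.052,-0.047,0.1]],"twist":[[0,0,0],[0,0,0],[0,0,0],[0,0,0],[0,0,0],[0,0,0],[0,0,0],[0,0,0]],"hand":[40,40,40,40,40,40,40,40]}'
python3 - <<'E'
from h import *
st(); plan([((.529,.1545,.09),down(80.7))])
s=snap('top');a=cv2.resize(s['frame'][160:270,200:300],(600,600),interpolation=2)[...,::-1];cv2.imwrite('pics/k1.png',a)
E
```

```text
time: 1.95
tool_pos: [0.5294, 0.1572, 0.1242]
eef_rot: [0.08, 0.997, 0.001, 0.002]
force: [-0.4, -0.4, 0.7]
finger_gap: 0.424
grasp_force: 0.0
t 1.95 pos [0.5294 0.1572 0.1242] F [-0.4 -0.4  0.7] gap 39.8 g 0.0 q [ 0.13  0.26  1.7   0.    1.17 -1.28]
[[-0.987, 0.16, 0.005], [0.16, 0.987, 0.001], [-0.004, 0.001, -1.0]]
off [0.0001, -0.0028, 0.0342] twist [0.0004, 0.0014, 0.0005]
```

```bash
python3 -m crank '{"offset":[[0,-0.003,0.034],[0,-0.003,0.034],[0,-0.003,0.034],[0,-0.003,0.034],[0,-0.003,0.034],[0,-0.003,0.034],[0,-0.003,0.034],[0,-0.003,0.034]],"twist":[[0,0,0],[0,0,0],[0,0,0],[0,0,0],[0,0,0],[0,0,0],[0,0,0],[0,0,0]],"hand":[40,40,40,40,0,0,0,0]}' 10
python3 - <<'E'
from h import *
o,T=st(); print(tocase(o['tool_pos']))
p=np.array(o['tool_pos'])
piv=case(100,-108); a0=np.deg2rad(-9.3)
k=tocase(p); th0=np.arctan2(-(k[1]+108),-(k[0]-100)); print('th0',th0)
plan([((*(case(100-65*np.cos(t),-108-65*np.sin(t))[:2]),p[2]),None) for t in np.arange(th0,1.55,.19)])
E
```

```text
time: 2.8
tool_pos: [0.5277, 0.1536, 0.0879]
eef_rot: [0.081, 0.997, 0.0, 0.0]
force: [-0.1, 0.3, 1.0]
finger_gap: 0.124
grasp_force: 10.5
t 2.8 pos [0.5277 0.1536 0.0879] F [-0.1  0.3  1. ] gap 11.6 g 10.521379262208939 q [ 0.13  0.31  1.73  0.    1.1  -1.28]
[[-0.987, 0.161, 0.001], [0.161, 0.987, 0.001], [-0.001, 0.001, -1.0]]
[  30.63707285 -116.03797147]
th0 0.11536823448067131
off [-0.0048, 0.0006, 0.0] twist [0.0, 0.0, 0.0]
off [-0.0074, -0.0115, -0.0] twist [0.0, 0.0, 0.0]
off [-0.0122, -0.0229, -0.0] twist [0.0, 0.0, 0.0]
off [-0.019, -0.0331, -0.0] twist [0.0, 0.0, 0.0]
off [-0.0277, -0.0419, -0.0] twist [0.0, 0.0, 0.0]
off [-0.0379, -0.0489, -0.0] twist [0.0, 0.0, 0.0]
off [-0.0492, -0.0538, -0.0] twist [0.0, 0.0, 0.0]
off [-0.0612, -0.0565, 0.0] twist [0.0, 0.0, 0.0]
```

```bash
python3 -m crank '{"offset":[[-0.002,-0.012,0],[-0.007,-0.023,0],[-0.014,-0.033,0],[-0.022,-0.042,0],[-0.033,-0.049,0],[-0.044,-0.054,0],[-0.056,-0.057,0],[-0.062,-0.0575,0]],"twist":[[0,0,0],[0,0,0],[0,0,0],[0,0,0],[0,0,0],[0,0,0],[0,0,0],[0,0,0]],"hand":[0,0,0,0,0,0,0,0]}'
python3 - <<'E'
from h import *
o,T=st(); k=tocase(o['tool_pos']); print(k,np.arctan2(-(k[1]+108),-(k[0]-100)))
E
```

```text
time: 3.6
tool_pos: [0.581, 0.0869, 0.0875]
eef_rot: [0.081, 0.997, 0.001, 0.0]
force: [-1.6, 5.2, 2.8]
finger_gap: 0.123
grasp_force: 10.0
t 3.6 pos [0.581  0.0869 0.0875] F [-1.6  5.2  2.8] gap 11.6 g 10.007360056042671 q [ 0.    0.38  1.63  0.    1.13 -1.41]
[[-0.987, 0.162, 0.001], [0.162, 0.987, 0.002], [-0.001, 0.002, -1.0]]
[  94.01977754 -173.27025968] 1.479428952743462
```

```bash
python3 -m crank '{"offset":[[0,0,0],[0,0,0],[0,0,-0.025],[0,0,-0.05],[0.04,0.012,-0.05],[0.088,0.03,-0.05],[0.134,0.041,-0.05],[0.134,0.041,-0.05]],"twist":[[0,0,0],[0,0,0],[0,0,0],[0,0,0],[0,0,0],[0,0,0],[0,0,0],[0,0,0]],"hand":[40,40,40,40,40,40,40,40]}' 20
python3 -m crank '{"offset":[[0,0,0],[0,0,0],[0,0,0],[0,0,0],[0,0,0],[0,0,0],[0,0,0],[0,0,0]],"twist":[[0,0,0],[0,0,0],[0,0,0],[0,0,0],[0,0,0],[0,0,0],[0,0,0],[0,0,0]],"hand":[40,40,40,40,40,40,40,40]}'
python3 - <<'E'
from h import *
o,T=st(); print(tocase(o['tool_pos'])); plan([(case(-40,-131,53),down(80.7))])
s=snap('top'); c=snap('scene'); a=cv2.resize(c['frame'][150:300,310:490],(720,600),interpolation=2)[...,::-1];cv2.imwrite('pics/k2.png',a)
E
```

```text
time: 4.4
tool_pos: [0.4459, 0.1495, 0.1348]
eef_rot: [0.079, 0.997, -0.001, -0.005]
force: [0.2, -0.7, -0.6]
finger_gap: 0.423
grasp_force: 0.0
time: 5.2
tool_pos: [0.4537, 0.1487, 0.1375]
eef_rot: [0.081, 0.997, -0.0, -0.0]
force: [-0.3, 0.1, -0.3]
finger_gap: 0.421
grasp_force: 0.0
t 5.2 pos [0.4537 0.1487 0.1375] F [-0.3  0.1 -0.3] gap 39.6 g 0.0 q [ 0.14  0.1   1.87 -0.    1.18 -1.27]
[[-0.987, 0.161, -0.0], [0.161, 0.987, -0.0], [0.0, -0.0, -1.0]]
[ -41.57735447 -132.90757381]
off [-0.0016, 0.0019, 0.0845] twist [-0.0, -0.0, 0.0002]
```

View pics/k2.png

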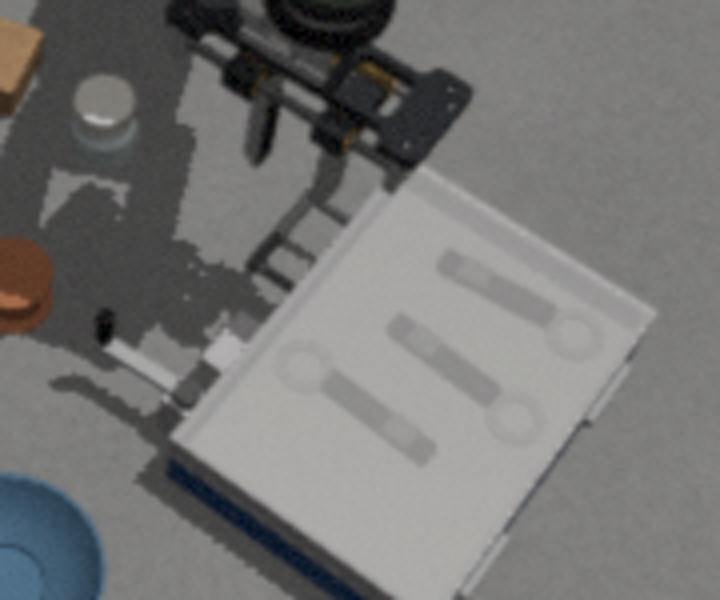

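```bash
python3 -m crank '{"offset":[[-0.001,0.002,0],[-0.001,0.002,0],[-0.001,0.002,0.04],[-0.001,0.002,0.084],[-0.001,0.002,0.084],[-0.001,0.002,0.084],[-0.001,0.002,0.084],[-0.001,0.002,0.084]],"twist":[[0,0,0],[0,0,0],[0,0,0],[0,0,0],[0,0,0],[0,0,0],[0,0,0],[0,0,0]],"hand":[26,26,26,26,26,0,0,0]}' 20
python3 - <<'E'
from h import *
o,T=st(); k=tocase(o['tool_pos']); print(k)
# arc offsets (tool y = case y, tool z = down)
for t in np.linspace(0,1.76,17)[1:]:
    f=lambda t:np.array([-229*np.cos(t)+10*np.sin(t),229*np.sin(t)+10*np.cos(t)])
    print(t.round(2),(f(t)-f(0)).round(0))
E
```

```text
time: 6.1
tool_pos: [0.4571, 0.1505, 0.0559]
eef_rot: [0.081, 0.997, 0.0, 0.002]
force: [0.1, -1.0, 1.4]
finger_gap: 0.104
grasp_force: 20.0
t 6.1 pos [0.4571 0.1505 0.0559] F [ 0.1 -1.   1.4] gap 9.8 g 20.003354251384735 q [ 0.14  0.23  1.91 -0.    0.99 -1.27]
[[-0.987, 0.161, 0.005], [0.161, 0.987, -0.0], [-0.005, 0.001, -1.0]]
[ -38.50067793 -130.57588473]
0.11 [ 2. 25.]
0.22 [ 8. 50.]
0.33 [16. 74.]
0.44 [26. 97.]
0.55 [ 39. 118.]
0.66 [ 54. 138.]
0.77 [ 72. 157.]
0.88 [ 91. 173.]
0.99 [112. 187.]
1.1 [134. 199.]
1.21 [158. 208.]
1.32 [182. 214.]
1.43 [207. 218.]
1.54 [232. 219.]
1.65 [257. 217.]
1.76 [282. 213.]
```

```bash
python3 -m crank '{"offset":[[0,0.002,-0.025],[0,0.008,-0.05],[0,0.016,-0.074],[0,0.026,-0.097],[0,0.039,-0.118],[0,0.054,-0.138],[0,0.072,-0.157],[0,0.091,-0.173]],"twist":[[0,0,0],[0,0,0],[0,0,0],[0,0,0],[0,0,0],[0,0,0],[0,0,0],[0,0,0]],"hand":[0,0,0,0,0,0,0,0]}'
python3 - <<'E'
from h import *
o,T=st(); k=tocase(o['tool_pos']); print(k)
E
```

```text
time: 6.9
tool_pos: [0.4722, 0.2384, 0.2312]
eef_rot: [0.081, 0.997, -0.002, 0.004]
force: [3.5, -6.4, 2.8]
finger_gap: 0.101
grasp_force: 20.0
t 6.9 pos [0.4722 0.2384 0.2312] F [ 3.5 -6.4  2.8] gap 9.5 g 19.991048276424408 q [ 0.31  0.1   1.65 -0.01  1.38 -1.1 ]
[[-0.987, 0.162, 0.008], [0.162, 0.987, -0.004], [-0.009, -0.003, -1.0]]
[-37.83650362 -41.30778868]
```

```bash
python3 -m crank '{"offset":[[0,0.021,-0.014],[0,0.043,-0.026],[0,0.067,-0.035],[0,0.091,-0.041],[0,0.116,-0.045],[0,0.141,-0.046],[0,0.166,-0.044],[0,0.191,-0.04]],"twist":[[0,0,0],[0,0,0],[0,0,0],[0,0,0],[0,0,0],[0,0,0],[0,0,0],[0,0,0]],"hand":[0,0,0,0,0,0,0,0]}'
python3 - <<'E'
from h import *
o,T=st(); k=tocase(o['tool_pos']); print(k, np.arctan2(o['tool_pos'][2]-.003-.04,-(k[1]-97)))
E
```

```text
time: 7.7
tool_pos: [0.5038, 0.4293, 0.2709]
eef_rot: [0.081, 0.997, 0.001, 0.005]
force: [6.0, -2.0, -0.6]
finger_gap: 0.096
grasp_force: 20.0
t 7.7 pos [0.5038 0.4293 0.2709] F [ 6.  -2.  -0.6] gap 9.0 g 19.98052418231964 q [ 0.58  0.36  1.26 -0.    1.51 -0.83]
[[-0.987, 0.162, 0.01], [0.162, 0.987, 0.002], [-0.01, 0.003, -1.0]]
[-37.45223885 152.15984529] 3.1374601926613805
```

```bash
python3 -m crank '{"offset":[[0,0,0],[0,0,0],[0,0,-0.02],[0,0,-0.05],[0,0,-0.09],[0,0,-0.09],[0,0,-0.09],[0,0,-0.09]],"twist":[[0,0,0],[0,0,0],[0,0,0],[0,0,0],[0,0,0],[0,0,0],[0,0,0],[0,0,0]],"hand":[40,40,40,40,40,40,40,40]}'
python3 - <<'E'
from h import *
o,T=st(); s=snap('top'); c=snap('scene')
a=cv2.resize(s['frame'][150:280,160:290],(600,600),interpolation=2); b=cv2.resize(c['frame'][170:320,310:500],(760,600),interpolation=2)
cv2.imwrite('pics/k3.png',a[...,::-1])
# dark grips
P=cloud(s); g=s['frame'].max(2); H=P[...,2]
Q=np.zeros((400,640,2))
for v in range(150,280):
    for u in range(160,290): Q[v,u]=tocase(plane(s,u,v,.046))
inn=(abs(Q[...,0])<128)&(abs(Q[...,1])<90)
print('gray pct',np.percentile(g[inn],[1,5,10,50,90]))
m=((g<70)&inn).astype(np.uint8)
n,l,stt,ce=cv2.connectedComponentsWithStats(m)
for i in range(1,n):
    if stt[i,4]>20:
        pts=np.float32(np.argwhere(l==i)[:,::-1]); b=cv2.minAreaRect(pts); print(stt[i],b)
E
```

```text
time: 8.5
tool_pos: [0.4997, 0.4279, 0.3554]
eef_rot: [0.081, 0.997, -0.001, -0.001]
force: [-0.2, -0.9, 0.2]
finger_gap: 0.428
grasp_force: 0.0
t 8.5 pos [0.4997 0.4279 0.3554] F [-0.2 -0.9  0.2] gap 40.2 g 0.0 q [ 0.58  0.33  1.13  0.    1.68 -0.83]
[[-0.987, 0.162, -0.002], [0.162, 0.987, -0.001], [0.002, -0.002, -1.0]]
gray pct [ 30.  45.  58. 102. 141.]
[    0    66   640   211 16603] ((320.3548889160156, 172.52708435058594), (200.64178466796875, 641.3062744140625), 88.88761138916016)
[389  87   3  34  68] ((390.0, 103.5), (33.0, 2.0), 90.0)
[122  91  12   6  39] ((127.45732116699219, 93.88414001464844), (10.822290420532227, 4.969419002532959), 6.340191841125488)
[270  90   1  32  32] ((270.0, 105.5), (31.0, 0.0), -90.0)
[443 102   5   7  26] ((444.6756896972656, 104.94595336914062), (3.6167776584625244, 6.5759596824646), 9.462322235107422)
[240 106   7   6  36] ((243.0, 108.5), (5.0, 6.0), 90.0)
[314 110  11   6  34] ((319.0, 112.5), (4.110960960388184, 11.067971229553223), 71.56504821777344)
[172 113   8   4  22] ((175.5, 114.5), (3.0, 7.0), 90.0)
[634 124   6  33 153] ((636.5
[... 1604 characters left out ...]
18070220947266), 57.23960494995117)
[512 316  11  11 100] ((517.0, 321.0), (10.0, 10.0), 90.0)
[558 328  22  72 290] ((568.5, 363.5), (71.0, 21.0), 90.0)
[561 339  10   9  35] ((564.810302734375, 343.27581787109375), (7.056422710418701, 9.099071502685547), 68.19859313964844)
[282 348  30   4  59] ((296.45660400390625, 349.2428894042969), (2.5157463550567627, 29.01723861694336), 88.02507019042969)
[319 348  25   5  40] ((331.1517333984375, 349.1793212890625), (24.08319091796875, 3.654001474380493), 4.763641834259033)
[ 281  362   67   38 1023] ((314.0, 380.5), (66.0, 37.0), -0.0)
[ 54 392  16   8 118] ((61.5, 395.5), (7.0, 15.0), 90.0)
[302 393  25   7  98] ((314.0, 396.0), (24.0, 6.0), -0.0)
```

View pics/k3.png

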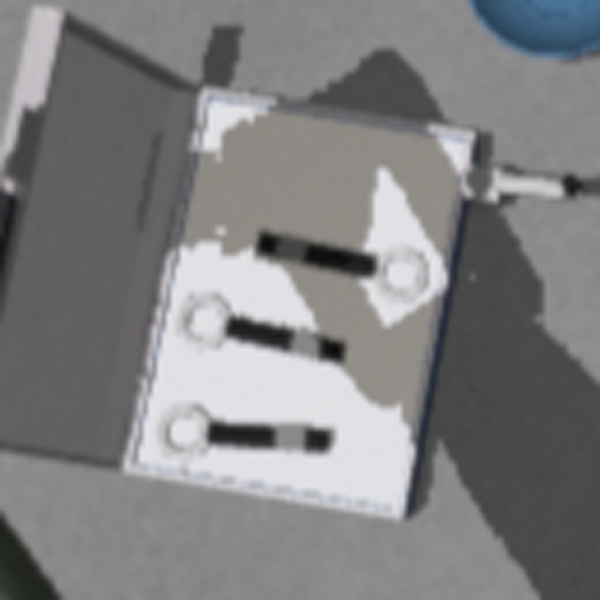

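The lid stands open past upright, and the latch is clear. There are three spanners, with their eyes at top-view pixels (248,209), (205,220) and (200,243). Next comes automated grip detection.

```bash
cat >> h.py <<'E'
def spanners(s,z=.047,th=78):
    v,u=np.mgrid[150:280,160:290]; g=cv2.resize(s['frame'].max(2)[150:280,160:290],None,fx=4,fy=4,interpolation=1)
    poly=np.array([[ (pix(s,case(x,y,38))[0]-160)*4,(pix(s,case(x,y,38))[1]-150)*4] for x,y in[(-125,-84),(125,-84),(125,84),(-125,84)]])
    inn=cv2.fillPoly(np.zeros(g.shape,np.uint8),[poly.astype(np.int32)],1)
    m=((g<th)&(inn>0)).astype(np.uint8); mc=cv2.morphologyEx(m,3,np.ones((29,29)))
    n,l,stt,_=cv2.connectedComponentsWithStats(mc); out=[]
    for i in range(1,n):
        vv,uu=np.nonzero((l==i)&(m>0))
        if len(vv)<500: continue
        W=np.array([plane(s,160+(a+.5)/4-.5,150+(b+.5)/4-.5,z)[:2] for a,b in zip(uu,vv)])
        c=W.mean(0); d=np.linalg.svd(W-c,full_matrices=False)[2][0]; t=(W-c)@d; lo,hi=np.percentile(t,[.5,99.5])
        if (lo+hi)>0: d=-d; lo,hi=-hi,-lo   # eye is on the side of the dark centroid
        w=np.ptp(np.percentile((W-c)@[-d[1],d[0]],[2,98])); o=c+d*((lo+hi)/2+.0035)
        out.append((o,d)); print('span o',o.round(4),'case',tocase(o).round(1),'dir deg',np.degrees(np.arctan2(d[1],d[0])).round(1),'len',round((hi-lo)*1e3,1),'w',round(w*1e3,1),'skew',round((lo+hi)*500,1))
    return out
E
python3 - <<'E'
from h import *
s=snap('top'); sp=spanners(s)
print('by hand:')
for n,e,a,b in [('A',(405,274),(258,243),(375,266)),('B',(207,321),(345,351),(228,326)),('C',(185,431),(333,440),(209,433))]:
    f=lambda p,z:plane(s,160+p[0]/4.615-.5,150+p[1]/4.615-.5,z)[:2]
    E,A,B=f(e,.04),f(a,.047),f(b,.047); d=(E-A)/np.linalg.norm(E-A); print(n,'o from eye',(E-.055*d).round(4),'o from grip',((A+B)/2+.0035*d).round(4),np.degrees(np.arctan2(d[1],d[0])).round(1))
E
```

```text
span o [0.5473 0.2619] case [32.5 -6. ] dir deg -103.0 len 80.1 w 13.6 skew -0.5
span o [0.4907 0.2877] case [-27.5  10.3] dir deg 76.9 len 80.3 w 11.1 skew -3.9
span o [0.4238 0.2982] case [-95.2   9.8] dir deg 86.0 len 79.7 w 10.9 skew -5.7
by hand:
A o from eye [0.5466 0.2585] o from grip [0.5475 0.2614] -101.9
B o from eye [0.4914 0.2869] o from grip [0.4912 0.2876] 77.2
C o from eye [0.4244 0.2986] o from grip [0.424  0.2966] 86.0
```

Run:
```python
from h import *
plan([((.424,.2975,.355),down(-4)),((.424,.2975,.16),down(-4))])
```

```text
off [0.0536, -0.1412, -0.0] twist [-0.0013, -0.0001, 0.4707]
off [0.0531, -0.1407, 0.195] twist [-0.0013, -0.0001, 0.4707]
```

```bash
python3 -m crank '{"offset":[[0.02,-0.05,0],[0.038,-0.1,0],[0.053,-0.141,0],[0.053,-0.141,0],[0.053,-0.141,0],[0.053,-0.141,0],[0.053,-0.141,0.04],[0.053,-0.141,0.08]],"twist":[[0,0,0.47],[0,0,0.47],[0,0,0.47],[0,0,0.47],[0,0,0.47],[0,0,0.47],[0,0,0.47],[0,0,0.47]],"hand":[36,36,36,36,36,36,36,36]}' 30
python3 - <<'E'
from h import *
st();plan([((.424,.2975,.12),down(-4))])
E
```

```text
time: 9.45
tool_pos: [0.4259, 0.2984, 0.2762]
eef_rot: [0.632, 0.775, 0.001, 0.001]
force: [0.8, -0.5, -0.2]
finger_gap: 0.386
grasp_force: 0.0
t 9.45 pos [0.4259 0.2984 0.2762] F [ 0.8 -0.5 -0.2] gap 36.3 g 0.0 q [ 0.44  0.05  1.61 -0.    1.47  0.24]
[[-0.201, 0.98, 0.003], [0.98, 0.201, 0.001], [0.001, 0.003, -1.0]]
off [-0.0006, -0.0024, 0.1562] twist [0.0008, -0.0003, 0.0868]
```

```bash
python3 -m crank '{"offset":[[-0.001,-0.002,0.05],[-0.001,-0.002,0.1],[-0.001,-0.002,0.15],[-0.001,-0.002,0.19],[-0.001,-0.002,0.19],[-0.001,-0.002,0.19],[-0.001,-0.002,0.19],[-0.001,-0.002,0.19]],"twist":[[0,0,0.087],[0,0,0.087],[0,0,0.087],[0,0,0.087],[0,0,0.087],[0,0,0.087],[0,0,0.087],[0,0,0.087]],"hand":[36,36,36,36,36,36,36,36]}'
python3 - <<'E'
from h import *
st();plan([((.424,.2975,.0595),down(-4))])
E
```

```text
time: 10.25
tool_pos: [0.4258, 0.2979, 0.0895]
eef_rot: [0.729, 0.684, 0.003, 0.001]
force: [-1.2, -0.2, 0.5]
finger_gap: 0.384
grasp_force: 0.0
t 10.25 pos [0.4258 0.2979 0.0895] F [-1.2 -0.2  0.5] gap 36.1 g 0.0 q [0.44 0.25 1.8  0.   1.08 0.51]
[[0.064, 0.998, 0.005], [0.998, -0.064, 0.002], [0.003, 0.005, -1.0]]
off [-0.0006, -0.002, 0.03] twist [0.0016, -0.0009, 0.0018]
```

```bash
python3 -m crank '{"offset":[[0,-0.002,0.02],[0,-0.002,0.03],[0,-0.002,0.03],[0,-0.002,0.03],[0,-0.002,0.03],[0,-0.002,0.03],[0,-0.002,0.03],[0,-0.002,0.03]],"twist":[[0,0,0],[0,0,0],[0,0,0],[0,0,0],[0,0,0],[0,0,0],[0,0,0],[0,0,0]],"hand":[36,36,36,36,0,0,0,0]}' 30
python3 -m crank '{"offset":[[0,0,-0.02],[0,0,-0.05],[0,0,-0.1],[0,0,-0.15],[0,0,-0.19],[0,0,-0.19],[0,0,-0.19],[0,0,-0.19]],"twist":[[0,0,0],[0,0,0],[0,0,0],[0,0,0],[0,0,0],[0,0,0],[0,0,0],[0,0,0]],"hand":[0,0,0,0,0,0,0,0]}'
python3 - <<'E'
from h import *
st()
s=snap('top'); spanners(s)
# target: eye above peg2 tip; level, spanner dir +x (tool y=-90)
tip=np.array([.5773,-.264,.186]); print(tip)
plan([((tip[0]-.055,tip[1],.25),down(-90))])
E
```

```text
time: 11.05
tool_pos: [0.4222, 0.2973, 0.0573]
eef_rot: [0.729, 0.684, 0.001, 0.0]
force: [-1.6, 0.5, 6.3]
finger_gap: 0.165
grasp_force: 30.8
time: 11.85
tool_pos: [0.4203, 0.2962, 0.2441]
eef_rot: [0.729, 0.684, -0.002, -0.001]
force: [-0.0, 0.2, -1.4]
finger_gap: 0.17
grasp_force: 30.0
t 11.85 pos [0.4203 0.2962 0.2441] F [-0.   0.2 -1.4] gap 16.0 g 29.992789328098297 q [ 0.45  0.07  1.66 -0.    1.41  0.51]
[[0.064, 0.998, -0.004], [0.998, -0.064, -0.002], [-0.002, -0.004, -1.0]]
span o [0.547  0.2596] case [32.6 -8.3] dir deg -103.2 len 80.8 w 13.1 skew -10.1
span o [0.4724 0.3358] case [-53.4  54.8] dir deg 175.6 len 146.6 w 110.2 skew -7.2
[ 0.5773 -0.264   0.186 ]
off [-0.5524, 0.138, -0.0054] twist [-0.0005, 0.0018, 0.4795]
```

```bash
python3 -m crank '{"offset":[[-0.552,0.138,-0.005],[-0.552,0.138,-0.005],[-0.552,0.138,-0.005],[-0.552,0.138,-0.005],[-0.552,0.138,-0.005],[-0.552,0.138,-0.005],[-0.552,0.138,-0.005],[-0.552,0.138,-0.005]],"twist":[[0,0,0.48],[0,0,0.48],[0,0,0.48],[0,0,0.48],[0,0,0.48],[0,0,0.48],[0,0,0.48],[0,0,0.48]],"hand":[0,0,0,0,0,0,0,0]}'
python3 - <<'E'
from h import *
st()
s=snap('top'); spanners(s)
plan([((.5223,-.264,.25),down(-90))])
E
```

```text
time: 12.7
tool_pos: [0.4922, -0.0981, 0.2476]
eef_rot: [0.989, 0.149, -0.002, -0.001]
force: [1.0, 0.9, -0.5]
finger_gap: 0.166
grasp_force: 30.0
t 12.7 pos [ 0.4922 -0.0981  0.2476] F [ 1.   0.9 -0.5] gap 15.6 g 29.990212619304657 q [-0.37  0.04  1.69  0.    1.42  0.9 ]
[[0.955, 0.296, -0.004], [0.296, -0.955, 0.002], [-0.003, -0.003, -1.0]]
span o [0.5473 0.2608] case [32.7 -7.1] dir deg -102.9 len 78.9 w 11.1 skew -7.9
span o [0.4906 0.288 ] case [-27.6  10.6] dir deg 76.6 len 80.0 w 10.9 skew -5.9
off [-0.0176, 0.1596, -0.0013] twist [0.0017, 0.001, 0.0921]
```

```bash
python3 -m crank '{"offset":[[-0.006,0.05,0],[-0.012,0.1,0],[-0.0176,0.1596,0],[-0.0176,0.1596,0],[-0.0176,0.1596,0],[-0.0176,0.1596,0],[-0.0176,0.1596,0],[-0.0176,0.1596,0]],"twist":[[0,0,0.092],[0,0,0.092],[0,0,0.092],[0,0,0.092],[0,0,0.092],[0,0,0.092],[0,0,0.092],[0,0,0.092]],"hand":[0,0,0,0,0,0,0,0]}'
python3 - <<'E'
from h import *
o,T=st()
s=snap('top'); c=snap('scene')
plan([((.5223,-.264,.23),down(-90)),((.5423,-.264,.186),down(-90))])
p=np.array(o['tool_pos']); e=p+[.055,0,-.019]; print('eye exp',e,pix(s,e),pix(c,e))
a=cv2.resize(s['frame'][150:210,370:450],(560,420),interpolation=2);b=cv2.resize(c['frame'][110:190,180:260],(420,420),interpolation=2)
cv2.imwrite('pics/e1.png',np.hstack([a[:,:380],b])[...,::-1])
E
```

```text
time: 13.55
tool_pos: [0.5249, -0.2522, 0.25]
eef_rot: [1.0, 0.01, -0.0, -0.0]
force: [-0.5, -0.4, -0.4]
finger_gap: 0.164
grasp_force: 30.0
t 13.55 pos [ 0.5249 -0.2522  0.25  ] F [-0.5 -0.4 -0.4] gap 15.4 g 29.99279648065567 q [-0.6   0.21  1.5   0.    1.44  0.95]
[[1.0, 0.02, -0.0], [0.02, -1.0, 0.0], [-0.0, -0.0, -1.0]]
off [-0.0029, 0.0112, 0.0203] twist [0.0, -0.0001, 0.0061]
off [0.0171, 0.0116, 0.0643] twist [0.0, -0.0001, 0.0061]
eye exp [ 0.57986784 -0.25219081  0.2310486 ] (np.float64(401.4599358480155), np.float64(182.79405546621027)) (np.float64(218.8638679032641), np.float64(139.49657252721045))
```

View pics/e1.png

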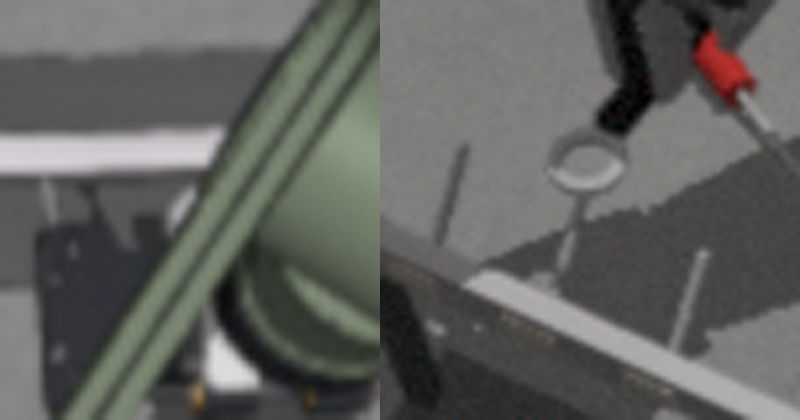

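```bash
python3 -m crank '{"offset":[[-0.003,0.0115,0],[-0.003,0.0115,0],[-0.003,0.0115,0.02],[-0.003,0.0115,0.02],[-0.003,0.0115,0.02],[-0.003,0.0115,0.02],[-0.003,0.0115,0.02],[-0.003,0.0115,0.02]],"twist":[[0,0,0.006],[0,0,0.006],[0,0,0.006],[0,0,0.006],[0,0,0.006],[0,0,0.006],[0,0,0.006],[0,0,0.006]],"hand":[0,0,0,0,0,0,0,0]}'
python3 - <<'E'
from h import *
o,T=st()
plan([((.5223,-.264,.205),down(-90)),((.5423,-.264,.186),down(-90))])
E
```

```text
time: 14.45
tool_pos: [0.5224, -0.2658, 0.2308]
eef_rot: [1.0, -0.001, 0.001, 0.0]
force: [0.9, 0.5, -1.1]
finger_gap: 0.162
grasp_force: 30.0
t 14.45 pos [ 0.5224 -0.2658  0.2308] F [ 0.9  0.5 -1.1] gap 15.2 g 29.992733895778656 q [-0.62  0.23  1.51 -0.    1.4   0.95]
[[1.0, -0.001, 0.001], [-0.001, -1.0, -0.001], [0.001, 0.001, -1.0]]
off [-0.0002, -0.0018, 0.0258] twist [0.0002, -0.0003, -0.0004]
off [0.0198, -0.0018, 0.0448] twist [0.0002, -0.0003, -0.0004]
```

```bash
python3 -m crank '{"offset":[[0,-0.002,0.008],[0,-0.002,0.016],[0,-0.002,0.025],[0,-0.002,0.025],[0.005,-0.002,0.03],[0.01,-0.002,0.035],[0.015,-0.002,0.04],[0.02,-0.002,0.045]],"twist":[[0,0,0],[0,0,0],[0,0,0],[0,0,0],[0,0,0],[0,0,0],[0,0,0],[0,0,0]],"hand":[0,0,0,0,0,0,0,0]}'
python3 - <<'E'
from h import *
o,T=st(); c=snap('scene'); cv2.imwrite('pics/e2.png',cv2.resize(c['frame'][110:190,170:270],(750,600),interpolation=2)[...,::-1])
E
```

```text
time: 15.25
tool_pos: [0.5425, -0.2635, 0.1844]
eef_rot: [1.0, -0.001, -0.0, -0.0]
force: [-0.1, 0.6, -1.2]
finger_gap: 0.166
grasp_force: 30.0
t 15.25 pos [ 0.5425 -0.2635  0.1844] F [-0.1  0.6 -1.2] gap 15.6 g 29.993948936462402 q [-0.6   0.3   1.51 -0.    1.33  0.98]
[[1.0, -0.001, -0.0], [-0.001, -1.0, 0.0], [-0.0, -0.0, -1.0]]
```

View pics/e2.png

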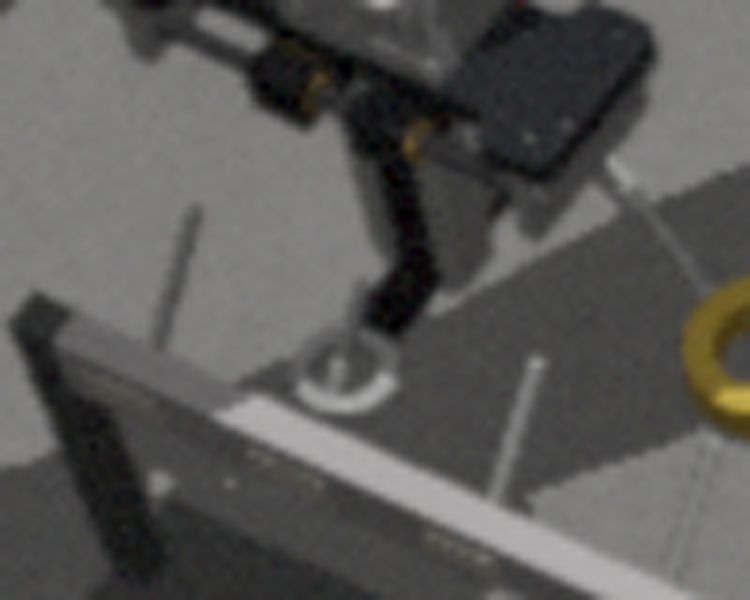

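The peg passes through the eye (ring at crop (347,370), peg tip at (358,290)), so I release.

```bash
python3 -m crank '{"offset":[[0,0,0],[0,0,0],[0,0,0],[0,0,0],[0,0,0],[-0.01,0,-0.02],[-0.02,0,-0.06],[-0.02,0,-0.08]],"twist":[[0,0,0],[0,0,0],[0,0,0],[0,0,0],[0,0,0],[0,0,0],[0,0,0],[0,0,0]],"hand":[40,40,40,40,40,40,40,40]}'
python3 - <<'E'
from h import *
o,T=st(); s=snap('top'); sp=spanners(s)
o1,d=[x for x in sp if x[0][0]<.52][0]; a=np.degrees(np.arctan2(d[1],d[0]))-90
plan([((*o1,.26),down(a)),((*o1,.0585),down(a))])
c=snap('scene'); P=cloud(c); 
m=(abs(P[...,1]+.264)<.03)&(P[...,0]>.55)&(P[...,0]<.615)&(P[...,2]>.02)&(P[...,2]<.13); print('pts below peg2',m.sum(), P[m].mean(0) if m.any() else '')
E
```

```text
time: 16.1
tool_pos: [0.5222, -0.2642, 0.2683]
eef_rot: [1.0, -0.001, 0.001, 0.001]
force: [1.3, 0.0, 0.3]
finger_gap: 0.424
grasp_force: 0.0
t 16.1 pos [ 0.5222 -0.2642  0.2683] F [1.3 0.  0.3] gap 39.8 g 0.0 q [-0.62  0.2   1.47 -0.    1.47  0.96]
[[1.0, -0.002, 0.003], [-0.002, -1.0, -0.002], [0.003, 0.002, -1.0]]
span o [0.5473 0.2608] case [32.7 -7.1] dir deg -102.9 len 78.9 w 11.0 skew -8.0
span o [0.4906 0.288 ] case [-27.6  10.6] dir deg 76.6 len 79.7 w 10.9 skew -5.9
off [-0.0345, -0.5533, 0.0083] twist [0.0034, -0.001, -0.4261]
off [-0.0362, -0.5545, 0.2098] twist [0.0034, -0.001, -0.4261]
pts below peg2 13 [ 0.61073597 -0.25877598  0.06589906]
```

```bash
python3 -m crank '{"offset":[[-0.034,-0.553,0.008],[-0.034,-0.553,0.008],[-0.034,-0.553,0.008],[-0.034,-0.553,0.008],[-0.034,-0.553,0.008],[-0.034,-0.553,0.008],[-0.034,-0.553,0.008],[-0.034,-0.553,0.008]],"twist":[[0,0,-0.426],[0,0,-0.426],[0,0,-0.426],[0,0,-0.426],[0,0,-0.426],[0,0,-0.426],[0,0,-0.426],[0,0,-0.426]],"hand":[36,36,36,36,36,36,36,36]}'
python3 - <<'E'
from h import *
o,T=st(); plan([((.4906,.288,.2),down(-13.4)),((.4906,.288,.0585),down(-13.4))])
s=snap('top');c=snap('scene')
a=cv2.resize(s['frame'][160:205,330:445],(720,280),interpolation=2);b=cv2.resize(c['frame'][120:235,155:300],(720,520),interpolation=2)[:300]
b=cv2.resize(c['frame'][130:230,160:290],(416,320),interpolation=2);b=np.hstack([b,np.zeros((320,304,3),np.uint8)])
cv2.imwrite('pics/e3.png',np.vstack([a,b])[...,::-1])
E
```

```text
time: 17.0
tool_pos: [0.4968, 0.1376, 0.2575]
eef_rot: [0.824, 0.567, -0.001, -0.001]
force: [0.9, -0.1, 0.2]
finger_gap: 0.385
grasp_force: 0.0
t 17.0 pos [0.4968 0.1376 0.2575] F [ 0.9 -0.1  0.2] gap 36.2 g 0.0 q [ 0.1   0.06  1.65 -0.    1.44  0.47]
[[0.358, 0.934, -0.002], [0.934, -0.358, -0.0], [-0.001, -0.002, -1.0]]
off [0.1383, -0.0595, 0.0575] twist [-0.0006, 0.0003, -0.0421]
off [0.1384, -0.0592, 0.199] twist [-0.0006, 0.0003, -0.0421]
```

View pics/e3.png

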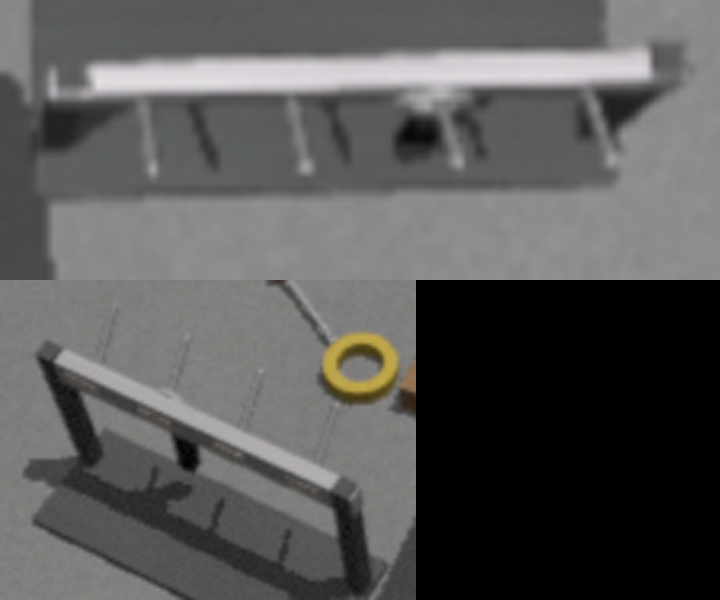

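The first spanner hangs freely on peg 2: its ring is at the foot of the peg and the grip hangs below the rail. Next spanner.

```bash
python3 -m crank '{"offset":[[0.045,-0.02,0],[0.09,-0.04,0],[0.138,-0.059,0.02],[0.138,-0.059,0.06],[0.138,-0.059,0.11],[0.138,-0.059,0.16],[0.138,-0.059,0.16],[0.138,-0.059,0.16]],"twist":[[0,0,-0.042],[0,0,-0.042],[0,0,-0.042],[0,0,-0.042],[0,0,-0.042],[0,0,-0.042],[0,0,-0.042],[0,0,-0.042]],"hand":[36,36,36,36,36,36,36,36]}'
python3 -m crank '{"offset":[[0,0,0],[0,0,0],[0,0,0],[0,0,0],[0,0,0],[0,0,0],[0,0,0],[0,0,0]],"twist":[[0,0,0],[0,0,0],[0,0,0],[0,0,0],[0,0,0],[0,0,0],[0,0,0],[0,0,0]],"hand":[36,36,36,36,36,36,36,36]}'
python3 - <<'E'
from h import *
o,T=st(); plan([((.4906,.288,.0585),down(-13.4))])
E
```

```text
time: 17.9
tool_pos: [0.4925, 0.2847, 0.0981]
eef_rot: [0.787, 0.617, -0.002, -0.0]
force: [-0.1, -0.5, 0.9]
finger_gap: 0.381
grasp_force: 0.0
time: 18.7
tool_pos: [0.4932, 0.2857, 0.0992]
eef_rot: [0.787, 0.617, -0.0, -0.0]
force: [0.3, -0.5, -0.0]
finger_gap: 0.386
grasp_force: 0.0
t 18.7 pos [0.4932 0.2857 0.0992] F [ 0.3 -0.5 -0. ] gap 36.3 g 0.0 q [0.37 0.33 1.67 0.   1.14 0.61]
[[0.238, 0.971, -0.0], [0.971, -0.238, -0.0], [-0.0, -0.0, -1.0]]
off [0.0016, -0.0031, 0.0407] twist [-0.0001, 0.0, -0.002]
```

```bash
python3 -m crank '{"offset":[[0.002,-0.003,0.02],[0.002,-0.003,0.041],[0.002,-0.003,0.041],[0.002,-0.003,0.041],[0.002,-0.003,0.041],[0.002,-0.003,0.041],[0.002,-0.003,0.041],[0.002,-0.003,0.041]],"twist":[[0,0,0],[0,0,0],[0,0,0],[0,0,0],[0,0,0],[0,0,0],[0,0,0],[0,0,0]],"hand":[36,36,36,36,0,0,0,0]}' 30
python3 -m crank '{"offset":[[0,0,-0.02],[0,0,-0.05],[0,0,-0.1],[0,0,-0.15],[0,0,-0.19],[0,0,-0.19],[0,0,-0.19],[0,0,-0.19]],"twist":[[0,0,0],[0,0,0],[0,0,0],[0,0,0],[0,0,0],[0,0,0],[0,0,0],[0,0,0]],"hand":[0,0,0,0,0,0,0,0]}'
python3 - <<'E'
from h import *
st()
s=snap('top'); spanners(s)
plan([((.5758-.055,-.195,.25),down(-90))])
E
```

```text
time: 19.5
tool_pos: [0.4908, 0.2883, 0.0583]
eef_rot: [0.787, 0.617, -0.0, -0.0]
force: [-1.1, -0.8, 0.4]
finger_gap: 0.168
grasp_force: 30.0
time: 20.3
tool_pos: [0.4897, 0.2878, 0.2462]
eef_rot: [0.787, 0.617, -0.002, -0.001]
force: [-0.3, -0.3, -0.4]
finger_gap: 0.169
grasp_force: 30.0
t 20.3 pos [0.4897 0.2878 0.2462] F [-0.3 -0.3 -0.4] gap 15.9 g 29.994026720523834 q [ 0.38  0.18  1.53 -0.    1.43  0.62]
[[0.238, 0.971, -0.003], [0.971, -0.238, -0.001], [-0.002, -0.003, -1.0]]
span o [0.5176 0.3143] case [-5.3 40.9] dir deg 4.5 len 239.3 w 115.8 skew -10.0
span o [0.4442 0.361 ] case [-85.2  75.1] dir deg -175.7 len 54.1 w 21.7 skew -6.5
off [-0.4615, 0.1453, -0.0035] twist [-0.0004, 0.0016, 0.4235]
```

```bash
python3 -m crank '{"offset":[[-0.4615,0.145,-0.0035],[-0.4615,0.145,-0.0035],[-0.4615,0.145,-0.0035],[-0.4615,0.145,-0.0035],[-0.4615,0.145,-0.0035],[-0.4615,0.145,-0.0035],[-0.4615,0.145,-0.0035],[-0.4615,0.145,-0.0035]],"twist":[[0,0,0.4235],[0,0,0.4235],[0,0,0.4235],[0,0,0.4235],[0,0,0.4235],[0,0,0.4235],[0,0,0.4235],[0,0,0.4235]],"hand":[0,0,0,0,0,0,0,0]}'
python3 - <<'E'
from h import *
st()
plan([((.5208,-.195,.25),down(-90))])
E
```

```text
time: 21.15
tool_pos: [0.5152, -0.1124, 0.2489]
eef_rot: [0.998, 0.062, -0.002, -0.001]
force: [0.8, 0.1, -0.6]
finger_gap: 0.169
grasp_force: 30.0
t 21.15 pos [ 0.5152 -0.1124  0.2489] F [ 0.8  0.1 -0.6] gap 15.8 g 29.99149113893509 q [-0.38  0.09  1.63  0.    1.43  1.07]
[[0.992, 0.124, -0.004], [0.124, -0.992, 0.002], [-0.003, -0.002, -1.0]]
off [-0.0046, 0.0827, -0.0013] twist [-0.0006, 0.0011, 0.0395]
```

```bash
python3 -m crank '{"offset":[[-0.002,0.04,0],[-0.005,0.08,0],[-0.005,0.08,0],[-0.005,0.08,0],[-0.005,0.08,0.02],[-0.005,0.08,0.02],[-0.005,0.08,0.02],[-0.005,0.08,0.02]],"twist":[[0,0,0.039],[0,0,0.039],[0,0,0.039],[0,0,0.039],[0,0,0.039],[0,0,0.039],[0,0,0.039],[0,0,0.039]],"hand":[0,0,0,0,0,0,0,0]}'
python3 - <<'E'
from h import *
o,T=st(); c=snap('scene')
plan([((.5208,-.195,.205),down(-90)),((.5408,-.195,.186),down(-90))])
e=np.array(o['tool_pos'])+[.055,0,-.019]; print('eye exp px',pix(c,e))
# bright ring centroid in the scene image near there
u,v=map(int,pix(c,e)); w=c['frame'][v-14:v+14,u-14:u+14].astype(int); print(w.mean(2).astype(int)[::2,::2])
E
```

```text
time: 21.95
tool_pos: [0.5223, -0.1899, 0.2316]
eef_rot: [1.0, 0.005, 0.0, 0.0]
force: [0.2, -0.2, -0.7]
finger_gap: 0.168
grasp_force: 30.0
t 21.95 pos [ 0.5223 -0.1899  0.2316] F [ 0.2 -0.2 -0.7] gap 15.8 g 29.994069635868073 q [-0.5   0.16  1.58  0.    1.39  1.06]
[[1.0, 0.01, 0.0], [0.01, -1.0, -0.0], [0.0, 0.0, -1.0]]
off [-0.0017, 0.0048, 0.0269] twist [0.0001, -0.0003, 0.003]
off [0.0182, 0.005, 0.046] twist [0.0001, -0.0003, 0.003]
eye exp px (np.float64(241.3943308686966), np.float64(153.0305591650305))
[[128 127 124 128 129 127 127 124 129 129  91  22  13  26]
 [133 127 129 130 128 129 132 127 128 122  46  12   9  18]
 [125 126 130 129 131 128 127 124 123  65  11   3   6  31]
 [131 130 131 125 123 127 130 129 103  20  19  16  33 109]
 [127 126 126 128 127 127 121 114 102  47  16   2  93  96]
 [126 128 126 129 122 109  93  88  90  89  82  77  90  71]
 [127 128 127 131 112  89  86 117 124 106  93  87  69  69]
 [129 124 125 125 100  86 121 118 115 112 106  90  72  72]
 [129 127 127 127 101 108  82  71  71  87 157 111  72  66]
 [128 121 124  93  83 148 146 133 133 156 143  77  72  68]
 [118  73  72  72  73  74 109 128 129  98  72  72  70  69]
 [ 70  74  72  71  73  72  94  76  68  70  68  72  66  68]
 [ 71  72  73  66  69  68 116  83  65  69  71  65  70  70]
 [ 69  70  70  72  70  72 118  71  69  70  69  70  69  72]]
```

```bash
python3 -m crank '{"offset":[[-0.002,0.004,0],[-0.002,0.004,0.009],[-0.002,0.004,0.018],[-0.002,0.004,0.026],[0.003,0.004,0.031],[0.008,0.004,0.036],[0.013,0.004,0.041],[0.018,0.004,0.046]],"twist":[[0,0,0.003],[0,0,0.003],[0,0,0.003],[0,0,0.003],[0,0,0.003],[0,0,0.003],[0,0,0.003],[0,0,0.003]],"hand":[0,0,0,0,0,0,0,0]}'
python3 - <<'E'
from h import *
o,T=st(); c=snap('scene')
for P in [(.5758,-.195,.186)]: 
    u,v=map(int,pix(c,P)); print(u,v); w=c['frame'][v-8:v+30,u-16:u+16].astype(int); print(w.mean(2).astype(int)[::2,::2])
E
```

```text
time: 22.8
tool_pos: [0.5405, -0.1946, 0.1846]
eef_rot: [1.0, -0.001, -0.0, -0.0]
force: [-0.8, -0.2, -0.4]
finger_gap: 0.167
grasp_force: 30.0
t 22.8 pos [ 0.5405 -0.1946  0.1846] F [-0.8 -0.2 -0.4] gap 15.7 g 29.999756813049316 q [-0.5   0.24  1.59 -0.    1.31  1.08]
[[1.0, -0.001, -0.0], [-0.001, -1.0, 0.0], [-0.0, -0.0, -1.0]]
241 158
[[124 127 131 127 128 129 128 126 102  63  27  12  26  62  61  60]
 [126 128 128 126 129 129 127 126 115  64  36   5  19  62  63  58]
 [126 126 125 125 126 125 128 127 127 107  39   0  21  57  66  60]
 [129 129 133 131 131 130 124 120 114  67  15  13   5  52  64  62]
 [128 127 130 130 123 116  79  73  88  24  11   6   5  46  63  67]
 [128 130 120  94  76  68  70  73  67  11  14   8  40  66  65  72]
 [124  92  74  70  68  72  78  82  51  20   2  28  65  65  68  70]
 [ 72  73  75  71  82  94  89  80  87  80  39  65  71  70  69  70]
 [ 70  69  72  69  93  75  72  74  70  86  92  68  69  68  68  68]
 [ 71  67  73  78  94  68 117  87  68  90  94  69  70  71  67  70]
 [ 85  73  73  79 101  91 121  89  88 153 151  72  68  68  69  68]
 [124  89  74  73 135 157 149 130 156 158  92  69  70  69  69  68]
 [169 169 148  99  75  95 135 131 109  73  70  71  71  72  70  69]
 [170 172 171 171 151 107  72  67  69  70  71  70  68  72  67  67]
 [105 159 170 173 172 172 156 111  79  64  67  70  72  68  67  68]
 [ 60  77 100 154 170 173 174 172 165 124  85  70  67  69  71  73]
 [ 63  73  91  87  92 148 171 174 174 175 169 128  79  72  66  68]
 [ 67  63  67  72  95  92  81 144 168 174 174 174 170 128  96  72]
 [ 67  69  66  61  72  73  65  63  80 133 168 176 175 175 172 156]]
```

The peg is visible inside the ring and there is no contact force, so I release and go for the last one.

```bash
python3 -m crank '{"offset":[[0,0,0],[0,0,0],[0,0,0],[0,0,0],[0,0,0],[-0.01,0,-0.02],[-0.02,0,-0.06],[-0.02,0,-0.08]],"twist":[[0,0,0],[0,0,0],[0,0,0],[0,0,0],[0,0,0],[0,0,0],[0,0,0],[0,0,0]],"hand":[40,40,40,40,40,40,40,40]}'
python3 - <<'E'
from h import *
o,T=st(); s=snap('top'); sp=spanners(s)
o1,d=sp[0]; a=np.degrees(np.arctan2(d[1],d[0])); a=a+90 if a<0 else a-90
plan([((*o1,.26),down(a)),((*o1,.0585),down(a))]); print(a)
E
```

```text
time: 23.65
tool_pos: [0.5202, -0.1952, 0.2683]
eef_rot: [1.0, -0.001, 0.002, 0.001]
force: [0.7, -0.1, 0.7]
finger_gap: 0.424
grasp_force: 0.0
t 23.65 pos [ 0.5202 -0.1952  0.2683] F [ 0.7 -0.1  0.7] gap 39.8 g 0.0 q [-0.51  0.13  1.54 -0.    1.46  1.06]
[[1.0, -0.002, 0.003], [-0.002, -1.0, -0.002], [0.003, 0.002, -1.0]]
span o [0.5473 0.2609] case [32.7 -7.1] dir deg -102.9 len 78.9 w 11.2 skew -7.9
off [0.0243, -0.457, 0.0097] twist [0.0032, -0.0013, -0.4291]
off [0.0225, -0.458, 0.2112] twist [0.0032, -0.0013, -0.4291]
-12.85683366085982
```

```bash
python3 -m crank '{"offset":[[0.024,-0.457,0.009],[0.024,-0.457,0.009],[0.024,-0.457,0.009],[0.024,-0.457,0.009],[0.024,-0.457,0.009],[0.024,-0.457,0.009],[0.024,-0.457,0.009],[0.024,-0.457,0.009]],"twist":[[0.003,-0.001,-0.429],[0.003,-0.001,-0.429],[0.003,-0.001,-0.429],[0.003,-0.001,-0.429],[0.003,-0.001,-0.429],[0.003,-0.001,-0.429],[0.003,-0.001,-0.429],[0.003,-0.001,-0.429]],"hand":[36,36,36,36,36,36,36,36]}'
python3 - <<'E'
from h import *
o,T=st(); plan([((.5473,.2606,.1),down(-12.9))])
E
```

```text
time: 24.5
tool_pos: [0.541, 0.2067, 0.2565]
eef_rot: [0.824, 0.567, -0.002, -0.004]
force: [1.2, -0.3, -0.6]
finger_gap: 0.382
grasp_force: 0.0
t 24.5 pos [0.541  0.2067 0.2565] F [ 1.2 -0.3 -0.6] gap 36.0 g 0.0 q [0.21 0.2  1.49 0.01 1.46 0.58]
[[0.358, 0.934, -0.007], [0.934, -0.358, 0.005], [0.002, -0.008, -1.0]]
off [0.0523, -0.0121, 0.1567] twist [-0.0026, -0.0008, -0.0448]
```

```bash
python3 -m crank '{"offset":[[0.03,-0.006,0],[0.052,-0.012,0.02],[0.052,-0.012,0.06],[0.052,-0.012,0.1],[0.052,-0.012,0.156],[0.052,-0.012,0.156],[0.052,-0.012,0.156],[0.052,-0.012,0.156]],"twist":[[-0.001,0,-0.045],[-0.001,0,-0.045],[-0.001,0,-0.045],[-0.001,0,-0.045],[-0.001,0,-0.045],[-0.001,0,-0.045],[-0.001,0,-0.045],[-0.001,0,-0.045]],"hand":[36,36,36,36,36,36,36,36]}'
python3 - <<'E'
from h import *
o,T=st(); plan([((.5473,.2606,.0585),down(-12.9))])
E
```

```text
time: 25.3
tool_pos: [0.5501, 0.2588, 0.1039]
eef_rot: [0.784, 0.621, 0.002, -0.002]
force: [-0.2, -0.0, -0.6]
finger_gap: 0.382
grasp_force: 0.0
t 25.3 pos [0.5501 0.2588 0.1039] F [-0.2 -0.  -0.6] gap 36.0 g 0.0 q [0.29 0.4  1.57 0.01 1.18 0.52]
[[0.229, 0.973, 0.0], [0.973, -0.229, 0.005], [0.005, -0.001, -1.0]]
off [0.0009, -0.0031, 0.0454] twist [-0.0003, -0.0017, -0.0018]
```

```bash
python3 -m crank '{"offset":[[0.001,-0.003,0.02],[0.001,-0.003,0.045],[0.001,-0.003,0.045],[0.001,-0.003,0.045],[0.001,-0.003,0.045],[0.001,-0.003,0.045],[0.001,-0.003,0.045],[0.001,-0.003,0.045]],"twist":[[0,-0.002,0],[0,-0.002,0],[0,-0.002,0],[0,-0.002,0],[0,-0.002,0],[0,-0.002,0],[0,-0.002,0],[0,-0.002,0]],"hand":[36,36,36,36,0,0,0,0]}' 30
python3 -m crank '{"offset":[[0,0,-0.02],[0,0,-0.05],[0,0,-0.1],[0,0,-0.15],[0,0,-0.19],[0,0,-0.19],[0,0,-0.19],[0,0,-0.19]],"twist":[[0,0,0],[0,0,0],[0,0,0],[0,0,0],[0,0,0],[0,0,0],[0,0,0],[0,0,0]],"hand":[0,0,0,0,0,0,0,0]}'
python3 - <<'E'
from h import *
st()
plan([((.5755-.055,-.1247,.25),down(90))])
E
```

```text
time: 26.1
tool_pos: [0.546, 0.2603, 0.0575]
eef_rot: [0.784, 0.621, -0.002, -0.001]
force: [-0.2, -1.0, 3.9]
finger_gap: 0.168
grasp_force: 30.0
time: 26.9
tool_pos: [0.5449, 0.2601, 0.2439]
eef_rot: [0.784, 0.621, -0.005, -0.002]
force: [-0.2, 0.1, -1.9]
finger_gap: 0.171
grasp_force: 30.0
t 26.9 pos [0.5449 0.2601 0.2439] F [-0.2  0.1 -1.9] gap 16.1 g 29.99349296092987 q [ 0.3   0.26  1.44 -0.    1.45  0.53]
[[0.229, 0.973, -0.01], [0.973, -0.229, -0.003], [-0.005, -0.009, -1.0]]
off [-0.3802, 0.0643, -0.0045] twist [-0.0035, -0.0012, -0.5735]
```

```bash
python3 -m crank '{"offset":[[-0.38,0.064,-0.0045],[-0.38,0.064,-0.0045],[-0.38,0.064,-0.0045],[-0.38,0.064,-0.0045],[-0.38,0.064,-0.0045],[-0.38,0.064,-0.0045],[-0.38,0.064,-0.0045],[-0.38,0.064,-0.0045]],"twist":[[-0.003,-0.001,-0.574],[-0.003,-0.001,-0.574],[-0.003,-0.001,-0.574],[-0.003,-0.001,-0.574],[-0.003,-0.001,-0.574],[-0.003,-0.001,-0.574],[-0.003,-0.001,-0.574],[-0.003,-0.001,-0.574]],"hand":[0,0,0,0,0,0,0,0]}'
python3 - <<'E'
from h import *
st()
plan([((.5205,-.1247,.25),down(90))])
E
```

```text
time: 27.7
tool_pos: [0.5213, -0.1061, 0.2486]
eef_rot: [0.342, 0.94, -0.001, -0.002]
force: [-0.2, -0.5, -1.2]
finger_gap: 0.167
grasp_force: 30.0
t 27.7 pos [ 0.5213 -0.1061  0.2486] F [-0.2 -0.5 -1.2] gap 15.7 g 29.995502829551697 q [-0.36  0.1   1.62 -0.    1.43 -1.24]
[[-0.766, 0.643, -0.005], [0.643, 0.766, 0.0], [0.004, -0.003, -1.0]]
off [-0.0113, -0.0148, -0.0014] twist [-0.0005, -0.0014, -0.2222]
```

```bash
python3 -m crank '{"offset":[[-0.011,-0.014,0],[-0.011,-0.014,0],[-0.011,-0.014,0],[-0.011,-0.014,0],[-0.011,-0.014,0],[-0.011,-0.014,0],[-0.011,-0.014,0.018],[-0.011,-0.014,0.018]],"twist":[[0,-0.001,-0.222],[0,-0.001,-0.222],[0,-0.001,-0.222],[0,-0.001,-0.222],[0,-0.001,-0.222],[0,-0.001,-0.222],[0,-0.001,-0.222],[0,-0.001,-0.222]],"hand":[0,0,0,0,0,0,0,0]}'
python3 - <<'E'
from h import *
o,T=st(); c=snap('scene')
plan([((.5205,-.1247,.205),down(90)),((.5405,-.1247,.186),down(90))])
e=np.array(o['tool_pos'])+[.055,0,-.019]; print('eye exp px',pix(c,e))
u,v=map(int,pix(c,e)); w=c['frame'][v-14:v+14,u-14:u+14].astype(int); print(w.mean(2).astype(int)[::2,::2])
s=snap('top'); print(sum(1 for _ in spanners(s)))
E
```

```text
time: 28.5
tool_pos: [0.5202, -0.1217, 0.2297]
eef_rot: [0.004, 1.0, 0.0, -0.002]
force: [-0.6, 0.3, -1.3]
finger_gap: 0.166
grasp_force: 30.0
t 28.5 pos [ 0.5202 -0.1217  0.2297] F [-0.6  0.3 -1.3] gap 15.6 g 29.993526935577393 q [-0.39  0.12  1.64 -0.    1.39 -1.95]
[[-1.0, 0.008, -0.004], [0.008, 1.0, 0.0], [0.004, 0.0, -1.0]]
off [0.0003, -0.0027, 0.026] twist [-0.0002, -0.0007, -0.0024]
off [-0.0197, -0.0025, 0.0449] twist [-0.0002, -0.0007, -0.0024]
eye exp px (np.float64(265.19176198050576), np.float64(163.72935832244025))
[[127 128 124 125 118  74 124  92  82  74  52   9  20  16]
 [126 125 123 125 125 120  91  85  67  48   5  17  13  12]
 [128 127 129 124 122 106  82  77  52  25   9  18  10  24]
 [126 123 129 128 121  89  83  60  25  19  21  11  22  61]
 [126 125 127 121  92  80  81  64  30   4  21  15  61  67]
 [125 116  90  72  70  84  92  94  94  63  32  46  67  74]
 [ 72  66  72  69  90  95  69  69  71  92  91  76  77  83]
 [ 69  69  72  91 156  94  54  69  83  79  95  86  84  79]
 [ 66  73  68 109 159  80  62  48  58  77 119  74  53  53]
 [ 69  72  72  84 155 137  87  75  95 154 151  64  58  54]
 [ 71  67  64  68  91 148 156 160 162 140  77  69  70  67]
 [ 69  65  67  72  65  68  89  88  81  69  72  74  69  68]
 [ 70  69  67  69  69  71 117  81  66  67  67  65  70  69]
 [ 65  70  68  68  66  74 119  68  69  73  69  67  68  72]]
0
```

```bash
python3 -m crank '{"offset":[[0,-0.0025,0],[0,-0.0025,0.009],[0,-0.0025,0.018],[0,-0.0025,0.026],[-0.005,-0.0025,0.031],[-0.01,-0.0025,0.036],[-0.015,-0.0025,0.041],[-0.02,-0.0025,0.045]],"twist":[[0,0,-0.002],[0,0,-0.002],[0,0,-0.002],[0,0,-0.002],[0,0,-0.002],[0,0,-0.002],[0,0,-0.002],[0,0,-0.002]],"hand":[0,0,0,0,0,0,0,0]}'
python3 - <<'E'
from h import *
o,T=st(); c=snap('scene')
u,v=map(int,pix(c,(.5755,-.1247,.186))); print(u,v); w=c['frame'][v-8:v+30,u-16:u+16].astype(int); print(w.mean(2).astype(int)[::2,::2])
E
```

```text
time: 29.4
tool_pos: [0.5429, -0.1255, 0.1881]
eef_rot: [-0.0, 1.0, -0.001, 0.001]
force: [-1.1, 0.3, -1.5]
finger_gap: 0.167
grasp_force: 30.0
t 29.4 pos [ 0.5429 -0.1255  0.1881] F [-1.1  0.3 -1.5] gap 15.7 g 29.99310404062271 q [-0.38  0.2   1.63 -0.    1.31 -1.95]
[[-1.0, -0.0, 0.002], [-0.0, 1.0, -0.003], [-0.002, -0.003, -1.0]]
265 169
[[127 125 124 119  78  69  62  67  67  34  17   5  61  66  66  61]
 [126 117  81  71  70  71  64  54  62  47  16  17  57  63  65  59]
 [ 95  70  69  67  70  71  72  61  54  29  16   0  48  64  64  59]
 [ 68  71  66  69  70  67  66  69  50   3  18  13  36  62  67  69]
 [ 68  70  67  69  67  70  69  67  75  23  16   3  59  68  71  71]
 [ 67  67  67  70  68  69  65  64  55  15  20  49  69  68  69  73]
 [ 68  71  68  66  70  71  75  74  40   9  30  72  65  67  72  70]
 [ 72  67  71  75  92  95  90  78  57  28  63  68  68  74  72  72]
 [ 70  69  72 111  86  66  73  68  91  85  67  70  71  66  71  70]
 [ 67  72 125 157  78  68  80  70  86 102  71  67  72  67  70  69]
 [ 71  67 126 159  79  73 114  75 135 159  76  67  70  71  71  89]
 [111  86  85 156 137 112 116 127 163 115  68  69  71  72 119 127]
 [172 171 144 109 151 158 161 159 107  68  66  74  73  78 123 124]
 [174 175 177 170 139 106  79  70  71  66  69  69  72  69  93 127]
 [123 165 174 175 176 175 157 105  77  69  70  67  67  86 124 130]
 [ 79  71 106 161 171 177 177 172 146  79  73  72  84 123 125 126]
 [ 65  74  88  77  98 156 172 170 105  87  86 105 125 129 127 126]
 [101  89  72  75  94  77  89 107  83  88  86 120 120 127 128 128]
 [ 72  70  69  67  72  71  65  41  47  77 100 104 115 124 123 126]]
```

```bash
python3 -m crank '{"offset":[[0,0,0],[0,0,0],[0,0,0],[0,0,0],[0,0,0],[0.01,0,-0.02],[0.02,0,-0.06],[0.02,0,-0.1]],"twist":[[0,0,0],[0,0,0],[0,0,0],[0,0,0],[0,0,0],[0,0,0],[0,0,0],[0,0,0]],"hand":[40,40,40,40,40,40,40,40]}'
python3 - <<'E'
from h import *
o,T=st()
P=case(-38,150,295); print(P); plan([((.49,.25,.36),down(80.7)),((*case(-38,55)[:2],.36),down(80.7)),((*case(-38,152)[:2],.36),down(80.7))])
E
```

```text
time: 30.25
tool_pos: [0.5209, -0.1248, 0.2889]
eef_rot: [0.0, 1.0, -0.001, 0.0]
force: [0.3, -0.0, 0.6]
finger_gap: 0.428
grasp_force: 0.0
t 30.25 pos [ 0.5209 -0.1248  0.2889] F [ 0.3 -0.   0.6] gap 40.3 g 0.0 q [-0.4   0.08  1.56 -0.    1.5  -1.97]
[[-1.0, 0.0, 0.001], [0.0, 1.0, -0.002], [-0.001, -0.002, -1.0]]
[0.50294006 0.4272693  0.295     ]
off [0.0309, 0.3747, -0.0718] twist [-0.0006, 0.0003, 0.0516]
off [0.0333, 0.4582, -0.072] twist [-0.0006, 0.0003, 0.0516]
off [0.0176, 0.5539, -0.0722] twist [-0.0006, 0.0003, 0.0516]
```

```bash
python3 -m crank '{"offset":[[0.031,0.375,-0.072],[0.031,0.375,-0.072],[0.031,0.375,-0.072],[0.031,0.375,-0.072],[0.031,0.375,-0.072],[0.031,0.375,-0.072],[0.031,0.375,-0.072],[0.031,0.375,-0.072]],"twist":[[0,0,0.052],[0,0,0.052],[0,0,0.052],[0,0,0.052],[0,0,0.052],[0,0,0.052],[0,0,0.052],[0,0,0.052]],"hand":[40,40,40,40,40,40,40,40]}'
python3 - <<'E'
from h import *
o,T=st(); plan([((*case(-38,152)[:2],.36),down(80.7)),((*case(-38,152)[:2],.271),down(80.7))])
s=snap('top');c=snap('scene')
a=cv2.resize(s['frame'][155:205,330:445],(736,320),interpolation=2);b=cv2.resize(c['frame'][125:235,160:290],(330,280),interpolation=2);d=cv2.resize(c['frame'][150:320,320:520],(330,280),interpolation=2)
cv2.imwrite('pics/f1.png',np.vstack([a,np.hstack([b,d,np.zeros((280,76,3),np.uint8)])])[...,::-1])
E
```

```text
time: 31.05
tool_pos: [0.4905, 0.2529, 0.3605]
eef_rot: [0.081, 0.997, -0.001, 0.003]
force: [0.7, 0.1, 0.7]
finger_gap: 0.427
grasp_force: 0.0
t 31.05 pos [0.4905 0.2529 0.3605] F [0.7 0.1 0.7] gap 40.2 g 0.0 q [ 0.32  0.08  1.41 -0.    1.64 -1.09]
[[-0.987, 0.161, 0.005], [0.161, 0.987, -0.002], [-0.005, -0.001, -1.0]]
off [0.0157, 0.1762, 0.0003] twist [-0.0004, 0.0017, 0.0003]
off [0.0162, 0.1763, 0.0893] twist [-0.0004, 0.0017, 0.0003]
```

View pics/f1.png

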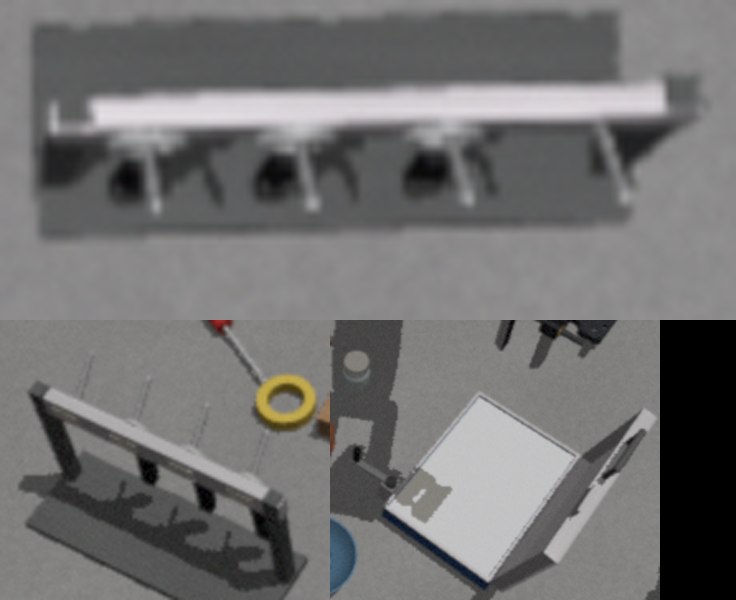

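All three spanners hang on pegs 0–2 (rings at crop (140,135), (297,135) and (447,135)). The case is empty and the lid is still upright. Now I re-grasp the bar.

```bash
python3 -m crank '{"offset":[[0.005,0.045,0],[0.01,0.09,0],[0.015,0.135,0],[0.015,0.176,0],[0.015,0.176,0],[0.015,0.176,0],[0.015,0.176,0],[0.015,0.176,0]],"twist":[[0,0,0],[0,0,0],[0,0,0],[0,0,0],[0,0,0],[0,0,0],[0,0,0],[0,0,0]],"hand":[34,34,34,34,34,34,34,34]}' 20
python3 - <<'E'
from h import *
o,T=st(); plan([((.5038,.4293,.271),down(80.7))])
E
```

```text
time: 31.95
tool_pos: [0.5054, 0.4244, 0.3597]
eef_rot: [0.083, 0.997, -0.001, 0.002]
force: [1.3, 0.1, 0.0]
finger_gap: 0.36
grasp_force: 0.0
t 31.95 pos [0.5054 0.4244 0.3597] F [1.3 0.1 0. ] gap 33.9 g 0.0 q [ 0.57  0.33  1.12 -0.    1.69 -0.84]
[[-0.986, 0.164, 0.004], [0.164, 0.986, -0.003], [-0.005, -0.002, -1.0]]
off [0.0028, 0.0048, 0.0887] twist [-0.0007, 0.0015, -0.0009]
```

```bash
python3 -m crank '{"offset":[[0.001,0.004,0],[0.001,0.004,0.02],[0.001,0.004,0.05],[0.001,0.004,0.07],[0.001,0.004,0.087],[0.001,0.004,0.087],[0.001,0.004,0.087],[0.001,0.004,0.087]],"twist":[[0,0,0],[0,0,0],[0,0,0],[0,0,0],[0,0,0],[0,0,0],[0,0,0],[0,0,0]],"hand":[34,34,34,34,34,34,34,34]}' 20
python3 -m crank '{"offset":[[0,0,0],[0,0,0],[0,0,0],[0,0,0],[0,0,0],[0,0,0],[0,0,0],[0,0,0]],"twist":[[0,0,0],[0,0,0],[0,0,0],[0,0,0],[0,0,0],[0,0,0],[0,0,0],[0,0,0]],"hand":[0,0,0,0,0,0,0,0]}'
python3 - <<'E'
from h import *
o,T=st(); k=tocase(o['tool_pos']);print(k)
f=lambda t:np.array([-229*np.cos(t)+10*np.sin(t),229*np.sin(t)+10*np.cos(t)])
for t in np.linspace(1.76,0,17)[1:]: print((f(t)-f(1.76)).round(0),(f(t)-f(.88)).round(0))
E
```

```text
time: 32.75
tool_pos: [0.5057, 0.4302, 0.274]
eef_rot: [0.082, 0.997, -0.0, 0.003]
force: [0.0, 0.1, -0.1]
finger_gap: 0.366
grasp_force: 0.0
time: 33.55
tool_pos: [0.5052, 0.4305, 0.2728]
eef_rot: [0.081, 0.997, -0.001, 0.002]
force: [0.1, 3.2, 4.1]
finger_gap: 0.099
grasp_force: 20.0
t 33.55 pos [0.5052 0.4305 0.2728] F [0.1 3.2 4.1] gap 9.3 g 19.99901533126831 q [ 0.58  0.36  1.25 -0.    1.53 -0.83]
[[-0.987, 0.162, 0.005], [0.162, 0.987, -0.002], [-0.005, -0.001, -1.0]]
[-36.26599874 153.5394918 ]
[-25.   4.] [166.  45.]
[-50.   6.] [141.  46.]
[-75.   5.] [116.  45.]
[-100.    1.] [91. 41.]
[-124.   -5.] [67. 35.]
[-148.  -14.] [43. 26.]
[-170.  -26.] [21. 14.]
[-191.  -40.] [0. 0.]
[-210.  -56.] [-19. -16.]
[-228.  -75.] [-37. -35.]
[-243.  -95.] [-52. -55.]
[-256. -116.] [-65. -76.]
[-266. -139.] [-75. -99.]
[-274. -163.] [ -83. -123.]
[-279. -188.] [ -88. -148.]
[-282. -213.] [ -91. -173.]
```

Holding the 10 mm bar again; now swinging the lid down.

```bash
python3 -m crank '{"offset":[[0,-0.025,-0.004],[0,-0.05,-0.006],[0,-0.075,-0.005],[0,-0.1,-0.001],[0,-0.124,0.005],[0,-0.148,0.014],[0,-0.17,0.026],[0,-0.191,0.04]],"twist":[[0,0,0],[0,0,0],[0,0,0],[0,0,0],[0,0,0],[0,0,0],[0,0,0],[0,0,0]],"hand":[0,0,0,0,0,0,0,0]}'
python3 - <<'E'
from h import *
o,T=st(); print(tocase(o['tool_pos']))
E
```

```text
time: 34.35
tool_pos: [0.4721, 0.2403, 0.2315]
eef_rot: [0.082, 0.997, -0.002, -0.0]
force: [-1.3, 2.4, -1.2]
finger_gap: 0.097
grasp_force: 20.0
t 34.35 pos [0.4721 0.2403 0.2315] F [-1.3  2.4 -1.2] gap 9.1 g 19.998162388801575 q [ 0.31  0.11  1.65 -0.    1.39 -1.1 ]
[[-0.987, 0.163, -0.0], [0.163, 0.987, -0.003], [-0.0, -0.004, -1.0]]
[-38.20723222 -39.53882239]
```

```bash
python3 -m crank '{"offset":[[0,-0.019,0.016],[0,-0.037,0.035],[0,-0.052,0.055],[0,-0.065,0.076],[0,-0.075,0.099],[0,-0.083,0.123],[0,-0.088,0.148],[0,-0.091,0.17]],"twist":[[0,0,0],[0,0,0],[0,0,0],[0,0,0],[0,0,0],[0,0,0],[0,0,0],[0,0,0]],"hand":[0,0,0,0,0,0,0,0]}'
python3 -m crank '{"offset":[[0,0,0.002],[0,0,0.004],[0,0,0.006],[0,0,0.006],[0,0,0.006],[0,0,0.006],[0,0,0.006],[0,0,0.006]],"twist":[[0,0,0],[0,0,0],[0,0,0],[0,0,0],[0,0,0],[0,0,0],[0,0,0],[0,0,0]],"hand":[0,0,0,0,0,0,0,0]}'
python3 - <<'E'
from h import *
o,T=st(); print(tocase(o['tool_pos']))
E
```

```text
time: 35.15
tool_pos: [0.4569, 0.1505, 0.0604]
eef_rot: [0.082, 0.997, -0.002, -0.001]
force: [-1.6, 5.4, -0.4]
finger_gap: 0.095
grasp_force: 20.0
time: 35.95
tool_pos: [0.4564, 0.1506, 0.0573]
eef_rot: [0.081, 0.997, -0.003, -0.002]
force: [-9.6, 0.2, 12.5]
finger_gap: 0.095
grasp_force: 20.0
t 35.95 pos [0.4564 0.1506 0.0573] F [-9.6  0.2 12.5] gap 8.9 g 19.98493731021881 q [ 0.14  0.23  1.91 -0.    1.01 -1.26]
[[-0.987, 0.162, -0.004], [0.162, 0.987, -0.005], [0.004, -0.006, -1.0]]
[ -39.17450987 -130.56536511]
```

```bash
python3 -m crank '{"offset":[[0,0,0],[0,0,0],[0,0,0],[0,0,-0.03],[0,0,-0.08],[-0.045,-0.014,-0.08],[-0.09,-0.028,-0.08],[-0.133,-0.042,-0.08]],"twist":[[0,0,0],[0,0,0],[0,0,0],[0,0,0],[0,0,0],[0,0,0],[0,0,0],[0,0,0]],"hand":[26,26,26,26,40,40,40,40]}' 10
python3 - <<'E'
from h import *
o,T=st(); s=snap('top'); c=snap('scene'); P=cloud(s); 
L=np.array([tocase(p) for p in P[150:280,160:290].reshape(-1,3)[:,:2]]); H=P[150:280,160:290,2].ravel()
for y0,y1 in((60,85),(-85,-60)):
    m=(abs(L[:,0])<60)&(L[:,1]>y0)&(L[:,1]<y1); print('lid h at y',y0,np.median(H[m]),m.sum())
plan([((.581,.0869,.0885),down(80.7))])
u,v=pix(c,(.581,.0869,.085)); print(u,v); cv2.imwrite('pics/g1.png',cv2.resize(c['frame'][150:310,310:490],(675,600),interpolation=2)[...,::-1])
E
```

```text
time: 36.75
tool_pos: [0.5862, 0.0873, 0.1387]
eef_rot: [0.081, 0.997, -0.001, 0.003]
force: [-0.7, 0.6, 0.6]
finger_gap: 0.425
grasp_force: 0.0
t 36.75 pos [0.5862 0.0873 0.1387] F [-0.7  0.6  0.6] gap 40.0 g 0.0 q [ 0.    0.32  1.59 -0.    1.22 -1.4 ]
[[-0.987, 0.162, 0.007], [0.162, 0.987, -0.003], [-0.007, -0.002, -1.0]]
lid h at y 60 0.06378670069904879 299
lid h at y -85 0.0631161399694879 10
off [0.0087, 0.0007, 0.0492] twist [-0.001, 0.0028, -0.0014]
337.6750907051022 226.4126337169718
```

View pics/g1.png

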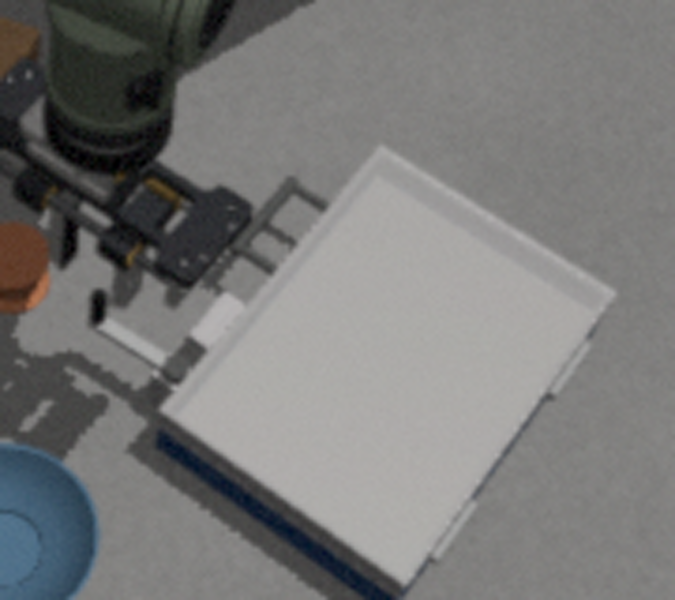

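The lid is closed, with its top measured at 63–64 mm. The knob is still out at crop (98,305), so I pinch it again.

```bash
python3 -m crank '{"offset":[[0.005,0.001,0],[0.005,0.001,0.02],[0.005,0.001,0.048],[0.005,0.001,0.048],[0.005,0.001,0.048],[0.005,0.001,0.048],[0.005,0.001,0.048],[0.005,0.001,0.048]],"twist":[[0,0,0],[0,0,0],[0,0,0],[0,0,0],[0,0,0],[0,0,0],[0,0,0],[0,0,0]],"hand":[40,40,40,40,0,0,0,0]}' 10
python3 - <<'E'
from h import *
o,T=st(); print(tocase(o['tool_pos']))
E
```

```text
time: 37.65
tool_pos: [0.5801, 0.0879, 0.0909]
eef_rot: [0.081, 0.997, -0.004, 0.003]
force: [-2.4, -11.9, 4.5]
finger_gap: 0.125
grasp_force: 5.8
t 37.65 pos [0.5801 0.0879 0.0909] F [ -2.4 -11.9   4.5] gap 11.7 g 5.751267671585083 q [ 0.01  0.37  1.63 -0.01  1.13 -1.4 ]
[[-0.987, 0.161, 0.005], [0.161, 0.987, -0.008], [-0.006, -0.007, -1.0]]
[  92.96759952 -172.46576887]
```

```bash
python3 -m crank '{"offset":[[0.006,0.0005,0],[0.018,0.0035,0],[0.029,0.0085,0],[0.04,0.0155,0],[0.048,0.0245,0],[0.055,0.0345,0],[0.06,0.0455,0],[0.062,0.0575,0]],"twist":[[0,0,0],[0,0,0],[0,0,0],[0,0,0],[0,0,0],[0,0,0],[0,0,0],[0,0,0]],"hand":[0,0,0,0,0,0,0,0]}'
python3 -m crank '{"offset":[[0,0.002,0],[0,0.004,0],[0,0.006,0],[0,0.006,0],[0,0.006,0],[0,0.006,0],[0,0.006,0],[0,0.006,0]],"twist":[[0,0,0],[0,0,0],[0,0,0],[0,0,0],[0,0,0],[0,0,0],[0,0,0],[0,0,0]],"hand":[0,0,0,0,0,0,0,0]}'
python3 - <<'E'
from h import *
o,T=st(); print(tocase(o['tool_pos']))
E
```

```text
time: 38.45
tool_pos: [0.526, 0.1566, 0.0887]
eef_rot: [0.082, 0.997, -0.002, 0.001]
force: [0.4, -0.1, 0.1]
finger_gap: 0.003
grasp_force: 0.0
time: 39.25
tool_pos: [0.5285, 0.1625, 0.0888]
eef_rot: [0.082, 0.997, -0.001, 0.002]
force: [-0.1, -0.2, -1.1]
finger_gap: 0.0
grasp_force: 0.0
t 39.25 pos [0.5285 0.1625 0.0888] F [-0.1 -0.2 -1.1] gap 0.0 g 0.0 q [ 0.14  0.31  1.72 -0.    1.11 -1.26]
[[-0.987, 0.163, 0.003], [0.163, 0.987, -0.003], [-0.004, -0.002, -1.0]]
[  30.06139807 -107.18343216]
```

The knob slipped out of the pads, since the gap reads 0. I lift and locate it.

```bash
python3 -m crank '{"offset":[[0,0,-0.03],[0,0,-0.06],[0,0.04,-0.06],[0,0.08,-0.06],[0,0.12,-0.06],[0,0.16,-0.06],[0,0.16,-0.06],[0,0.16,-0.06]],"twist":[[0,0,0],[0,0,0],[0,0,0],[0,0,0],[0,0,0],[0,0,0],[0,0,0],[0,0,0]],"hand":[0,0,0,0,0,0,0,0]}' 10
python3 - <<'E'
from h import *
o,T=st(); s=snap('top');c=snap('scene')
for n,im in(('t',s),('c',c)):
    P=cloud(im); H=P[...,2]; L=np.zeros(H.shape+(2,))
    cy,sy=np.cos(YAW),np.sin(YAW); dx,dy=(P[...,0]-CX)*1e3,(P[...,1]-CY)*1e3
    X=cy*dx+sy*dy; Y=-sy*dx+cy*dy
    m=(X>15)&(X<185)&(Y<-90)&(Y>-190)&(H>.068)&(H<.1); 
    d=(im['frame'].max(2)<45)&(X>15)&(X<185)&(Y<-100)&(Y>-190)&(H>.05)&(H<.1)
    for k in(m,d):
        if k.any(): print(n,k.sum(),np.median(X[k]),np.median(Y[k]),np.median(H[k]),'pix',np.argwhere(k).mean(0))
    b=cv2.resize(im['frame'][150:270,200:320] if n=='t' else im['frame'][190:280,310:400],(400,400),interpolation=2)
    a=b if n=='t' else np.hstack([a,b])
cv2.imwrite('pics/g2.png',a[...,::-1])
E
```

```text
time: 40.05
tool_pos: [0.554, 0.3211, 0.148]
eef_rot: [0.081, 0.997, -0.002, 0.002]
force: [-0.2, 0.5, 0.4]
finger_gap: 0.005
grasp_force: 0.0
t 40.05 pos [0.554  0.3211 0.148 ] F [-0.2  0.5  0.4] gap 0.5 g 0.0 q [ 0.39  0.41  1.45 -0.    1.28 -1.02]
[[-0.987, 0.161, 0.003], [0.161, 0.987, -0.004], [-0.004, -0.003, -1.0]]
t 18 40.01213777213158 -137.55909755262928 0.0892350000165257 pix [207.05555556 267.55555556]
t 12 40.01213777213158 -138.11670213521705 0.09040753714706824 pix [207.25       269.08333333]
c 31 45.36743775804045 -136.2469107055296 0.08367444611255763 pix [221.38709677 360.5483871 ]
c 33 45.61599409471016 -135.39913098056985 0.08308362577055016 pix [222.15151515 360.57575758]
```

View pics/g2.png

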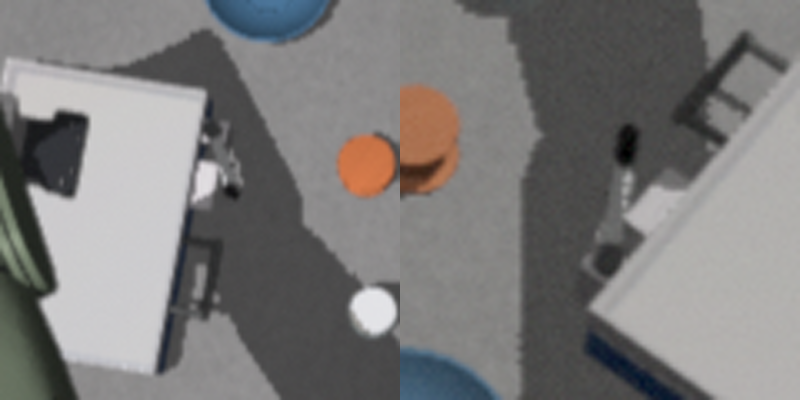

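The knob stopped at about (42,-137) mm in the case frame, roughly 0.45 rad, in both views. I pinch it again, now with the motion mostly along the closing axis.

Run:
```python
from h import *
plan([(case(41,-137,148),down(80.7)),(case(41,-137,89),down(80.7))])
```

```text
off [-0.0114, -0.189, 0.0008] twist [-0.0011, 0.0011, -0.0005]
off [-0.0113, -0.1888, 0.0598] twist [-0.0011, 0.0011, -0.0005]
```

```bash
python3 -m crank '{"offset":[[-0.003,-0.045,0],[-0.006,-0.09,0],[-0.009,-0.14,0],[-0.011,-0.189,0],[-0.011,-0.189,0],[-0.011,-0.189,0],[-0.011,-0.189,0],[-0.011,-0.189,0]],"twist":[[0,0,0],[0,0,0],[0,0,0],[0,0,0],[0,0,0],[0,0,0],[0,0,0],[0,0,0]],"hand":[40,40,40,40,40,40,40,40]}' 15
python3 - <<'E'
from h import *
o,T=st(); plan([(case(41,-137,88.5),down(80.7))])
E
```

```text
time: 40.95
tool_pos: [0.5346, 0.1334, 0.1491]
eef_rot: [0.081, 0.997, -0.001, 0.002]
force: [-0.5, 0.2, 0.5]
finger_gap: 0.425
grasp_force: 0.0
t 40.95 pos [0.5346 0.1334 0.1491] F [-0.5  0.2  0.5] gap 39.9 g 0.0 q [ 0.09  0.23  1.68 -0.    1.22 -1.32]
[[-0.987, 0.161, 0.004], [0.161, 0.987, -0.003], [-0.004, -0.002, -1.0]]
off [-0.0001, -0.002, 0.0606] twist [-0.0007, 0.0013, 0.0002]
```

```bash
python3 -m crank '{"offset":[[-0.001,-0.001,0.03],[-0.001,-0.001,0.06],[-0.001,-0.001,0.06],[-0.001,-0.001,0.06],[-0.001,-0.001,0.06],[-0.001,-0.001,0.06],[-0.001,-0.001,0.06],[-0.001,-0.001,0.06]],"twist":[[0,0,0],[0,0,0],[0,0,0],[0,0,0],[0,0,0],[0,0,0],[0,0,0],[0,0,0]],"hand":[40,40,40,40,0,0,0,0]}' 15
python3 - <<'E'
from h import *
o,T=st(); print(tocase(o['tool_pos']))
E
```

```text
time: 41.75
tool_pos: [0.536, 0.1309, 0.0899]
eef_rot: [0.081, 0.997, -0.001, 0.002]
force: [-0.7, 0.1, -0.5]
finger_gap: 0.125
grasp_force: 14.7
t 41.75 pos [0.536  0.1309 0.0899] F [-0.7  0.1 -0.5] gap 11.8 g 14.723240286111832 q [ 0.08  0.31  1.72 -0.    1.11 -1.32]
[[-0.987, 0.162, 0.005], [0.162, 0.987, -0.003], [-0.005, -0.002, -1.0]]
[  42.47546672 -137.12355377]
```

```bash
python3 -m crank '{"offset":[[0.003,0.006,0],[0.0045,0.012,0],[0.006,0.018,0],[0.007,0.024,0],[0.0075,0.0275,0],[0.0075,0.029,0],[0.0075,0.029,0],[0.0075,0.029,0]],"twist":[[0,0,0],[0,0,0],[0,0,0],[0,0,0],[0,0,0],[0,0,0],[0,0,0],[0,0,0]],"hand":[0,0,0,0,0,0,0,0]}'
python3 - <<'E'
from h import *
o,T=st(); print(tocase(o['tool_pos']))
E
```

```text
time: 42.55
tool_pos: [0.5331, 0.1614, 0.0891]
eef_rot: [0.082, 0.997, -0.001, 0.002]
force: [-0.7, 0.1, 5.3]
finger_gap: 0.122
grasp_force: 15.0
t 42.55 pos [0.5331 0.1614 0.0891] F [-0.7  0.1  5.3] gap 11.5 g 15.000984817743301 q [ 0.14  0.32  1.71 -0.    1.11 -1.27]
[[-0.987, 0.163, 0.004], [0.163, 0.987, -0.002], [-0.004, -0.001, -1.0]]
[  34.68400353 -107.51626619]
```

```bash
python3 -m crank '{"offset":[[0,0,0],[0,0,0],[0,0,0],[0,0,-0.03],[0,0,-0.07],[0,0,-0.12],[0,0.05,-0.12],[0,0.1,-0.12]],"twist":[[0,0,0],[0,0,0],[0,0,0],[0,0,0],[0,0,0],[0,0,0],[0,0,0],[0,0,0]],"hand":[40,40,40,40,40,40,40,40]}'
python3 -m crank '{"offset":[[0,0.05,0],[0,0.1,0],[0,0.15,0],[0,0.15,0],[0,0.15,0],[0,0.15,0],[0,0.15,0],[0,0.15,0]],"twist":[[0,0,0],[0,0,0],[0,0,0],[0,0,0],[0,0,0],[0,0,0],[0,0,0],[0,0,0]],"hand":[40,40,40,40,40,40,40,40]}'
python3 - <<'E'
from h import *
o,T=st(); s=snap('top');c=snap('scene')
f0=np.load('top0.npz')['f'].astype(int)
for n,im in(('t',s),('c',c)):
    P=cloud(im); H=P[...,2]; cy,sy=np.cos(YAW),np.sin(YAW); dx,dy=(P[...,0]-CX)*1e3,(P[...,1]-CY)*1e3
    X=cy*dx+sy*dy; Y=-sy*dx+cy*dy
    k=(X>15)&(X<185)&(Y<-97)&(Y>-190)&(H>.068)&(H<.1); print(n,'knob',k.sum(),np.median(X[k]),np.median(Y[k]),np.median(H[k]))
    m=(abs(X)<120)&(Y>-92)&(Y<-75); print('lid front h',np.median(H[m]),m.sum())
g=abs(s['frame'].astype(int)-f0).max(2)>45; g=cv2.morphologyEx(g.astype(np.uint8),2,np.ones((2,2)))
n,l,stt,ce=cv2.connectedComponentsWithStats(g)
print([ (stt[i,:5].tolist()) for i in range(1,n) if stt[i,4]>12 and stt[i,0]>255 and 120<stt[i,1]<290])
a=s['frame'][170:190,330:445].max(2); print('ring cols',[(p,int(pix(s,(.607,y,.155))[0])) for p,y in((0,-.1247),(1,-.195),(2,-.264))])
m=[(((s['frame'][172:200,u-6:u+6].max(2))<30).sum()) for u in(352,377,400,425)]; print('dark grips under pegs 0-3',m)
E
```

```text
time: 43.35
tool_pos: [0.5508, 0.2604, 0.2117]
eef_rot: [0.083, 0.997, -0.0, 0.005]
force: [0.2, -1.6, -1.1]
finger_gap: 0.424
grasp_force: 0.0
time: 44.15
tool_pos: [0.5734, 0.4065, 0.2089]
eef_rot: [0.082, 0.997, -0.001, 0.002]
force: [0.2, 1.3, 0.4]
finger_gap: 0.43
grasp_force: 0.0
t 44.15 pos [0.5734 0.4065 0.2089] F [0.2 1.3 0.4] gap 40.4 g 0.0 q [ 0.5   0.49  1.21 -0.    1.44 -0.91]
[[-0.986, 0.164, 0.004], [0.164, 0.986, -0.003], [-0.004, -0.002, -1.0]]
t knob 17 32.86996528111855 -107.09939501170871 0.08880489465738686
lid front h 0.06347355186000637 418
c knob 31 37.64781700524037 -105.37168704467597 0.08519245965718064
lid front h 0.06258996951215758 520
[[396, 175, 8, 4, 20], [349, 181, 4, 6, 20], [371, 181, 6, 6, 24], [395, 180, 6, 5, 24], [260, 196, 6, 11, 49], [258, 208, 80, 99, 3621], [259, 225, 5, 15, 45], [265, 228, 4, 13, 27]]
ring cols [(0, 353), (1, 377), (2, 400)]
dark grips under pegs 0-3 [np.int64(13), np.int64(13), np.int64(13), np.int64(0)]
```

```bash
python3 -c "
from plant import r
print(r.job_done())"
```

```text
the job is handed in; nothing more can be done
None
```

The job is handed in: all three spanners in the case hang on pegs 0–2, the lid is shut, and the latch is back home, with no sign of the other goods having moved; the knob slipped once on the return swing and was re-gripped.

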